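# Swap the capacitor hemmed in between the reel and the can

### The arm

A 6-joint arm with a two-finger parallel gripper is mounted at the origin on a cart in front of the work surface, level with it; the furniture and walls round the work are solid. World frame = base frame: x ahead of the robot, y to its left, z up, the work surface at z = 0. Lengths are in m, angles in rad, forces in N, time in s.
With the tool pointing down it reaches from about 0.35 to 0.975 m from the base axis. Payload 4.9 kg.
Tool frame: the origin (TCP) lies on the centre line of the jaws, within the pads' length; the fingertips stand manip.tcp_to_tips ahead of it and the grasp point (between the pads) lies 11 mm behind it (manip.tcp_to_tips is the distance from the TCP to the fingertips, in m); x points along the fingers, y is the direction in which the jaws open and shut, and the axes are right-handed (so a half turn about x gives the same grasp; the last joint's range is limited). The gripper opens to 85 mm and grips with 20 to 120 N. Pads are 22 mm wide; open, the fingers measure 114 mm over their backs; the gripper's body (76 mm by 85 mm) begins 54 mm behind the grasp point. The pads swing forward as they close: fully open they stand 13 mm farther back than shut.
Start: joints at [-0.119, 0.053, 1.613, -0, 1.476, -0.119], TCP at [0.625, 0, 0.239] pointing down, gripper open.
Joint ranges: [-3.01, 3.01], [-1.01, 2.22], [0.06, 2.58], [-1.02, 4.17], [0.09, 2.62], [-3.14, 3.14]. Speed limits (rad/s): [2.57, 2.57, 3.14, 3.14, 3.14, 3.14].

### API

Orientations are given as a unit quaternion [w, x, y, z].
In Python, from plant import status, imaging, workorder, manip gives the robot as it stands.
- The arm moves only by the tool carry_out, never from a script. Its argument "moves" is one flat list of numbers, 5 for each row, row after row: the opening, from 0 (shut) to 1 (fully open), then the shift along the tool's x, y, z in cm, then the turn about the tool's x in rad. In form: [claw, tx, ty, tz, twist, claw, tx, ty, tz, twist, ...]. A call has 1 to 12 rows; each row is the pose to reach, as a shift and turn from the pose commanded when the call began, along the tool's axes at that moment; what a row does not reach only later rows make up. A row lasts 1/12 s, in which the tool goes at most 41.7 mm and 7.16 degrees, less where a joint would pass 70% of its speed; a pose out of reach is approached as far as the arm can. A call with a gripper value outside its range is refused whole. The fingers move at their own pace and stop on an object; the grip force is fixed at half the most. Time passes only in rows, so rows that repeat a pose let the fingers close. It gives the time, the measured TCP pose, the force and the opening at its end, in the units of the state.
- status.state(): the state, without advancing time (a new reading comes with each control period).
- imaging.grab_frame(name): name is "scene" or "side" or "wrist"; returns the picture (384x512x3 uint8, red, green, blue); there is no depth.
- imaging.camera_info(name): a dict with "K" (3x3 intrinsics, pixels), "R" (3x3) and "t" (3): a world point X has camera coordinates R X + t. Camera axes: x right, y down, z forward; pixel columns grow to the right and rows downward; lengths in m; the calibration is good to about 2 mm. A picture is of the moment at which its call begins: read the wrist's pose just before it. camera_info takes no time and is no camera call; for the wrist camera it gives the pose at the moment of the call.
- workorder.job_done(): hands the job in, once; it reports no verdict.
The state is a dict: "time": time; "joint_pos": joint angles; "joint_vel": joint speeds; "joint_efforts": joint torques, N m; "tool_pos": TCP position; "tool_rot": TCP orientation; "contact_force": force on the tool from outside, world axes, zero at the start; "ft_torque": the same for the moment, N m; "gripper_width": opening from 0.0 (shut) to 1.0 (fully open).
Only numpy, scipy, OpenCV 4.12 (cv2) and the standard library are available. Lean on these libraries where they do the work, as an engineer would, in place of code of your own. Each camera call takes 0.05 s, during which the arm holds its last target.

### The job

The red film capacitor sits in the middle slot of the grey parts cradle, hemmed in by the solder reel and the blue capacitor can. Stand the reel and the can aside on the blue mat, put the red capacitor in the black tray and stand the yellow film capacitor upright in the middle of the slot in its place; only then put the reel and the can back upright in the cradle, each centred where it stood at the start. Leave the white tin and the black mains plug where they are.

Things in the scene. Friction and masses are not known exactly. Their poses are not given: they have to be found in the camera images.
- cradle: Grey fixed parts cradle, 78 x 190 mm (x, y), origin at its underside's centre, y along its length. Floor 4 mm over the desk; wall all round 5 mm thick, 12 mm high over the desk. Two round 62 mm marks are centred at x = 0, y = +50 and -50 mm. At the middle a slot 21 mm wide in x, open at both ends, lies between two cheeks 24 mm high over the desk, y -10 to +10 mm.
- reel: Reel of solder wire, dark green flanges, a 56 mm cylinder 48 mm high, about 0.35 kg; origin at its underside's centre, z up. It stands on one of the cradle's two round marks (which one varies). Grip it across its diameter, along the cradle's x, above the low walls.
- can: Dark blue capacitor can with a white top and two terminals, standing on the cradle's other round mark; 35 mm diameter, body 50 mm high (56 with terminals), about 50 g; origin at its underside's centre, z up.
- red_cap: Red box-shaped film capacitor, 11 x 26 x 18 mm (x, y, z), about 12 g, standing in the cradle's slot, its y nearly along the cradle's y; origin at its underside's centre. Its top is 2 mm below the cheeks' tops, so it is gripped at its two ends (26 mm apart), along the cradle's length, once the reel and the can are away.
- yellow_cap: Yellow box-shaped film capacitor, 11 x 26 x 18 mm (x, y, z), about 12 g, standing on the free desk with its long side along its y; origin at the centre of its underside, z up.
- mat: Plain blue mat, fixed flat on the desk, 150 x 80 mm in x and y, 2 mm thick; origin at the centre of its underside. The side area for the reel and the can: there is room for both 80 mm apart along its x.
- tray: Black open tray, fixed on the desk, 66 x 84 mm in x and y, 14 mm high outside; walls and floor 3 mm thick, inside 60 x 78 mm; origin at the centre of its underside.
- tin: Round white tin with a red disc on its lid, standing on the desk, 54 mm diameter, 26 mm high, origin at the centre of its underside. A bystander, to be left alone.
- plug: Black mains plug lying on its side on the desk, 37 x 72 x 37 mm, origin at the centre of its underside. A bystander, to be left alone.

How it is judged:
On the way, in this order (a step that is already met when the one before it is completed fails the run):
1. the reel and the can stand on the mat, let go, with the red capacitor still in the slot (x of reel in the frame of mat between -0.075 and 0.075 m and y of reel in the frame of mat between -0.04 and 0.04 m and z of reel in the frame of mat between -0.004 and 0.008 m and angle between each of reel, can's own z axis and vertical below 0.15 rad and linear speed of each of reel, can below 0.02 m/s and contact force between each of reel, can and the fingers below 0.05 N and x of can in the frame of mat between -0.075 and 0.075 m and y of can in the frame of mat between -0.04 and 0.04 m and z of can in the frame of mat between -0.004 and 0.008 m and distance of red_cap from where it was at the start of the episode below 0.012 m), for 0.2 s.
2. the red capacitor lies in the tray, let go, while the reel and the can stand on the mat (x of reel in the frame of mat between -0.075 and 0.075 m and y of reel in the frame of mat between -0.04 and 0.04 m and z of reel in the frame of mat between -0.004 and 0.008 m and angle between each of reel, can's own z axis and vertical below 0.15 rad and linear speed of each of reel, can, red_cap below 0.02 m/s and contact force between each of reel, can, red_cap and the fingers below 0.05 N and x of can in the frame of mat between -0.075 and 0.075 m and y of can in the frame of mat between -0.04 and 0.04 m and z of can in the frame of mat between -0.004 and 0.008 m and x of red_cap in the frame of tray between -0.03 and 0.03 m and y of red_cap in the frame of tray between -0.039 and 0.039 m and z of red_cap in the frame of tray below 0.02 m), for 0.2 s.
3. the yellow capacitor stands in the slot, let go, while the reel and the can still stand on the mat (all of step 2 and x of yellow_cap in the frame of cradle between -0.008 and 0.008 m and y of yellow_cap in the frame of cradle between -0.008 and 0.008 m and z of yellow_cap in the frame of cradle between 0 and 0.008 m and angle between yellow_cap's own z axis and vertical below 0.15 rad and linear speed of yellow_cap below 0.02 m/s and contact force between yellow_cap and the fingers below 0.05 N), for 0.2 s.
At the end, for the whole second after the job is handed in: The reel and the can stand upright in the cradle, each within 12 mm of where it stood at the start; the yellow capacitor stands upright in the slot, its centre within 8 mm of the slot's centre each way; the red capacitor lies in the tray (its origin inside the walls); all are let go and at rest (distance of each of reel, can from where it was at the start of the episode below 0.012 m and angle between each of reel, can, yellow_cap's own z axis and vertical below 0.15 rad and linear speed of each of reel, can, red_cap, yellow_cap below 0.02 m/s and contact force between each of reel, can, red_cap, yellow_cap and the fingers below 0.05 N and x of red_cap in the frame of tray between -0.03 and 0.03 m and y of red_cap in the frame of tray between -0.039 and 0.039 m and z of red_cap in the frame of tray below 0.02 m and x of yellow_cap in the frame of cradle between -0.008 and 0.008 m and y of yellow_cap in the frame of cradle between -0.008 and 0.008 m and z of yellow_cap in the frame of cradle between 0 and 0.008 m); the robot touches nothing.
It fails at once if the white tin is pushed more than 20 mm (distance of tin from where it was at the start of the episode above 0.02 m).
It fails at once if the black plug is pushed more than 20 mm (distance of plug from where it was at the start of the episode above 0.02 m).
It also fails if it takes over 120 s, if anything falls off the work surface, if the arm or the gripper's body presses on something with over 40 N, if the wrist force passes 120 N, or if a joint passes its speed limit or range.

## Working session

There is one attempt and no reset: what is moved stays moved. The work goes in short steps, Python scripts to look and compute and a tool call to move; the robot and the scene stay as the last step left them, time stands still between calls to the robot, and variables do not carry over. Pictures are saved under pics/ and viewed, and the job is handed in when it is done.

Besides the shell and the picture viewer there is one more tool, called as name(argument=value, ...), one argument or row to a line, values as JSON. carry_out: Moves the arm, as the interface text tells. Its arguments: {"type":"object","properties":{"moves":{"type":"array","items":{"type":"number"}}},"required":["moves"]}

```bash
mkdir -p pics; ls
python3 - <<'E'
from plant import status, imaging, workorder, manip
import cv2
print(status.state()); print(manip.tcp_to_tips, [a for a in dir(manip) if a[0]!='_'])
for n in ("scene","side","wrist"):
    c=imaging.camera_info(n); print(n,c)
    im=imaging.grab_frame(n); cv2.imwrite(f"pics/{n}0.png",im[:,:,::-1])
E
```

```text
pics
{'time': 0.0, 'joint_pos': array([-1.18974480e-01,  5.33584393e-02,  1.61428185e+00, -1.79037185e-05,
        1.47600548e+00, -1.19018437e-01]), 'joint_vel': array([ 0.00097037,  0.00018695,  0.00038766, -0.00163812, -0.00264605,
       -0.00083244]), 'joint_efforts': array([ 2.70554956e-04, -3.93670499e+01, -3.70175600e+01, -1.62778279e-04,
        6.93513779e-03, -6.06393527e-06]), 'tool_pos': array([6.24396382e-01, 8.36486356e-05, 2.38069284e-01]), 'tool_rot': array([ 0.49944447,  0.49953465,  0.50057784, -0.50044199]), 'contact_force': array([-0.43654085,  0.68830338,  0.16773577]), 'ft_torque': array([ 0.03055576,  0.01499325, -0.00135482]), 'gripper_width': 1.0002847915647484}
0.008 ['IKError', 'tcp_to_tips']
scene {'K': array([[403.77015586,   0.        , 254.24467326],
       [  0.        , 403.77015586, 191.87802245],
       [  0.        ,   0.        ,   1.        ]]), 'R': array([[-0.68644379, -0.72713976, -0.00791761],
       [-0.54615982,  0.52272031, -0.65457843],
       [ 0.4801087 , -0.44500702, -0.75595264]]), 't': array([0.56122579, 0.18975569, 0.73331913])}
side {'K': array([[385.50458238,   0.        , 255.67381387],
       [  0.        , 385.50458238, 186.07500274],
       [  0.        ,   0.        ,   1.        ]]), 'R': array([[-0.93570576, -0.35277771, -0.0016191 ],
       [-0.2167251 ,  0.57844977, -0.78640072],
       [ 0.27836121, -0.73548879, -0.61771456]]), 't': array([ 0.59384377, -0.00771   ,  0.9166216 ])}
wrist {'K': array([[319.17096187,   0.        , 260.34923418],
       [  0.        , 319.17096187, 188.93198752],
       [  0.        ,   0.        ,   1.        ]]), 'R': array([[ 9.99999125e-01, -7.11583666e-04, -1.11534074e-03],
       [-3.25679521e-04, -9.49496943e-01,  3.13776113e-01],
       [-1.28229058e-03, -3.13775475e-01, -9.49496344e-01]]), 't': array([-0.62445159, -0.03962803,  0.38016386])}
```

View pics/scene0.png

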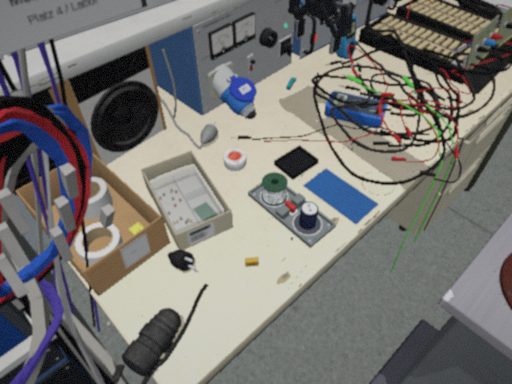

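View pics/side0.png

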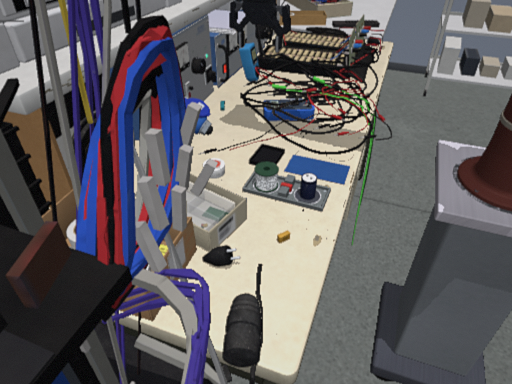

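View pics/wrist0.png

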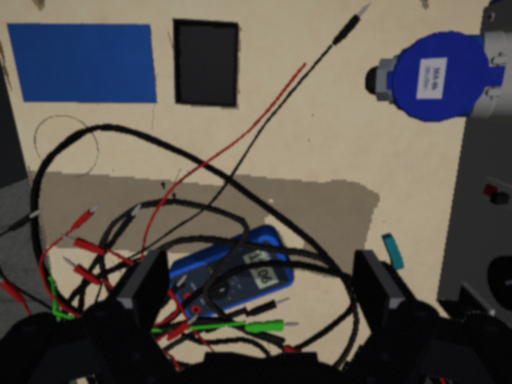

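The wrist camera sees the mat (~85,63) and the tray (~206,62). The scene camera sees the reel (274,185), can (309,215), red cap (291,205), yellow cap (252,261), tin (235,158) and plug (182,260).

```bash
cat > h.py <<'E'
from plant import status, imaging, workorder, manip
import cv2, numpy as np
from scipy.spatial.transform import Rotation as Ro
def px(c,u,v,z):
    """pixel -> world point on plane of height z"""
    K,R,t=c["K"],c["R"],c["t"]
    d=R.T@np.linalg.solve(K,[u,v,1.]); o=-R.T@t
    return o+d*(z-o[2])/d[2]
def proj(c,X):
    p=c["K"]@(c["R"]@np.asarray(X,float)+c["t"]); return p[:2]/p[2]
def tool():
    s=status.state(); q=s["tool_rot"]
    return s["tool_pos"],Ro.from_quat([q[1],q[2],q[3],q[0]]).as_matrix()
def snap(n,f,crop=None,k=1):
    c=imaging.camera_info(n); im=imaging.grab_frame(n)[:,:,::-1].copy()
    np.save(f"pics/{f}.npy",im)
    if crop: x0,y0,x1,y1=crop; im=cv2.resize(im[y0:y1,x0:x1],None,fx=k,fy=k,interpolation=cv2.INTER_CUBIC)
    cv2.imwrite(f"pics/{f}.png",im); return c
E
python3 - <<'E'
from h import *
c=imaging.camera_info("scene")
for n,u,v,z in [("reeltop",274,180,.05),("cantop",309,207,.056),("red",291,205,.022),("yel",252,261,.01),("tin",235,156,.026),("plug",182,260,.02),("mat",340,195,.002),("tray",296,162,.0),("crad1",249,184,.012),("crad2",311,241,.012)]:
    print(n,px(c,u,v,z).round(3))
c=imaging.camera_info("wrist")
for p in [(9,24),(152,24),(157,102),(22,103)]: print("mat",px(c,*p,.002).round(3))
for p in [(174,19),(239,22),(237,106),(175,104)]: print("tray",px(c,*p,.014).round(3))
im=cv2.imread("pics/scene0.png")[120:290,150:390]; cv2.imwrite("pics/sc0c.png",cv2.resize(im,None,fx=3.3,fy=3.3,interpolation=cv2.INTER_CUBIC))
E
```

```text
reeltop [0.534 0.209 0.05 ]
cantop [0.431 0.215 0.056]
red [0.477 0.215 0.022]
yel [0.44  0.363 0.01 ]
tin [0.666 0.205 0.026]
plug [0.528 0.461 0.02 ]
mat [0.432 0.104 0.002]
tray [0.57  0.096 0.   ]
crad1 [0.588 0.233 0.012]
crad2 [0.391 0.247 0.012]
mat [0.362 0.14  0.002]
mat [0.511 0.14  0.002]
mat [0.509 0.062 0.002]
mat [0.357 0.061 0.002]
tray [0.538 0.143 0.014]
tray [0.603 0.14  0.014]
tray [0.599 0.058 0.014]
tray [0.532 0.06  0.014]
```

View pics/sc0c.png

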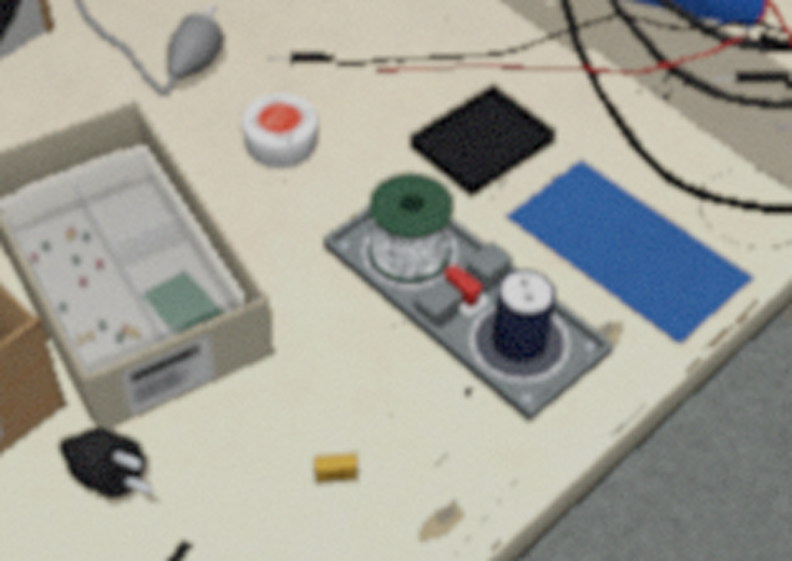

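carry_out(
  moves=[1,0,-14.5,-20,0,1,0,-14.5,-20,0,1,0,-14.5,-20,0,1,0,-14.5,-20,0,1,0,-14.5,-20,0,1,0,-14.5,-20,0,1,0,-14.5,-20,0,1,0,-14.5,-20,0,1,0,-14.5,-20,0],
)

```text
time: 0.9
tool_pos: [0.48, 0.2, 0.2392]
tool_rot: [0.5, 0.5, 0.5, -0.5]
contact_force: [-0.4, -0.3, -0.5]
gripper_width: 1.002
```

Run:
```python
from h import *
print(tool()); c=snap("wrist","w1"); im=cv2.imread("pics/w1.png"); cv2.imwrite("pics/w1b.png",cv2.resize(im,None,fx=1.56,fy=1.56,interpolation=cv2.INTER_CUBIC))
import pickle; pickle.dump(c,open("pics/w1.pkl","wb"))
```

```text
(array([0.47995912, 0.19995136, 0.23916409]), array([[ 1.12142522e-04,  9.99999840e-01,  5.54439974e-04],
       [-4.45325792e-04,  5.54489862e-04, -9.99999747e-01],
       [-9.99999895e-01,  1.11895587e-04,  4.45387902e-04]]))
```

View pics/w1b.png

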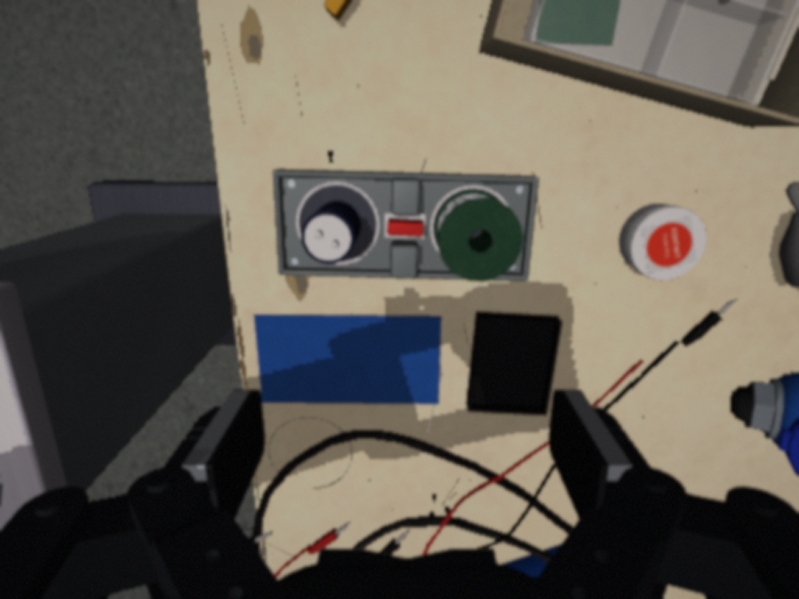

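Run:
```python
from h import *
im=np.load("pics/w1.npy"); cv2.imwrite("pics/w1c.png",cv2.resize(im[100:190,165:355],None,fx=4.2,fy=4.2,interpolation=cv2.INTER_CUBIC))
```

```text
(no output)
```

View pics/w1c.png

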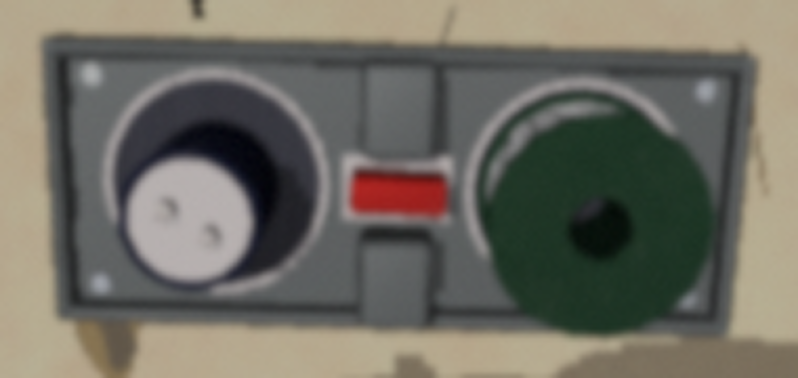

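Run:
```python
from h import *
import pickle; c=pickle.load(open("pics/w1.pkl","rb"))
f=lambda u,v,z: px(c,165+(u+.5)/4.2-.5,100+(v+.5)/4.2-.5,z)
P=np.array([f(45,37,.012),f(755,57,.012),f(725,334,.012),f(60,318,.012)]); print(P.round(4))
print("sides",[np.linalg.norm(P[i]-P[(i+1)%4]).round(4) for i in range(4)]," centre",P.mean(0).round(4))
for a,b in[(0,1),(3,2)]: d=P[b]-P[a]; print("ang",np.arctan2(d[1],d[0]))
print("bolts",[f(*p,.004).round(4) for p in [(91,74),(705,91),(100,285)]])
print("can",f(190,219,.054).round(4),"edges",f(123,219,.054)[:2],f(256,219,.054)[:2])
print("reel",f(600,221,.052).round(4),"edges",f(488,221,.052)[:2],f(713,221,.052)[:2])
print("red",f(399,193,.022).round(4), f(351,193,.022)[:2],f(447,196,.022)[:2])
g=lambda u,v,z: px(c,(u+.5)/1.5625-.5,(v+.5)/1.5625-.5,z).round(4)
print("mat",[g(*p,.002) for p in [(255,315),(441,316),(440,404),(261,403)]])
print("tray",[g(*p,.014) for p in [(475,312),(561,316),(548,414),(467,410)]])
print("tin",g(669,243,.026))
```

```text
[[0.3868 0.2549 0.012 ]
 [0.5734 0.2497 0.012 ]
 [0.5713 0.1736 0.012 ]
 [0.3846 0.1783 0.012 ]]
sides [np.float64(0.1867), np.float64(0.0762), np.float64(0.1868), np.float64(0.0766)]  centre [0.479  0.2141 0.012 ]
ang -0.027639418347995343
ang -0.025412398903463012
bolts [array([0.3963, 0.2446, 0.004 ]), array([0.5627, 0.24  , 0.004 ]), array([0.3946, 0.1858, 0.004 ])]
can [0.4291 0.2151 0.054 ] edges [0.41288746 0.21512917] [0.44504571 0.2151194 ]
reel [0.5286 0.2142 0.052 ] edges [0.50129589 0.21419481] [0.55609403 0.21417809]
red [0.4796 0.2155 0.022 ] [0.46689324 0.21546945] [0.49228711 0.21466187]
mat [array([0.3595, 0.1418, 0.002 ]), array([0.5074, 0.1409, 0.002 ]), array([0.5082, 0.0614, 0.002 ]), array([0.3569, 0.0624, 0.002 ])]
tray [array([0.5326, 0.1487, 0.014 ]), array([0.599 , 0.1454, 0.014 ]), array([0.5966, 0.0591, 0.014 ]), array([0.5297, 0.0629, 0.014 ])]
tin [0.6663 0.2052 0.026 ]
```

carry_out(
  moves=[1,10,4.9,-1.35,1.597,1,10,4.9,-1.35,1.597,1,10,4.9,-1.35,1.597,1,10,4.9,-1.35,1.597,1,10,4.9,-1.35,1.597,1,10,4.9,-1.35,1.597,1,10,4.9,-1.35,1.597,1,10,4.9,-1.35,1.597,1,10,4.9,-1.35,1.597,1,10,4.9,-1.35,1.597,1,10,4.9,-1.35,1.597,1,10,4.9,-1.35,1.597],
)

```text
time: 1.95
tool_pos: [0.5299, 0.2119, 0.1389]
tool_rot: [-0.022, -0.707, -0.022, 0.707]
contact_force: [0.7, 0.1, 0.5]
gripper_width: 0.998
```

```bash
cat >> h.py <<'E'
def goto(x,y,z,yaw=None):
    """needed shift (cm) in tool axes to world target; twist so that jaw axis is at world angle yaw (mod pi)"""
    p,R=tool(); d=R.T@(np.array([x,y,z])-p)*100
    a=np.arctan2(R[1,1],R[0,1]); out=f"pos {p.round(4)} jaw {a:.3f} shift {d.round(2)}"
    if yaw is not None:
        e=(yaw-a+np.pi/2)%np.pi-np.pi/2; out+=f" twist {-e:.3f}"
    s=status.state(); print(out,"j6 %.2f t %.2f w %.3f F %s"%(s["joint_pos"][5],s["time"],s["gripper_width"],s["contact_force"].round(1)))
E
python3 - <<'E'
from h import *
goto(.529,.2135,.025,np.pi/2-.026)
goto(.529,.2135,.139,np.pi/2-.026)
c=snap("wrist","w2",(100,60,420,300),2.4)
E
```

```text
pos [0.5299 0.2119 0.1389] jaw -1.509 shift [11.39 -0.16  0.08] twist 0.088 j6 1.76 t 1.95 w 0.998 F [0.7 0.1 0.5]
pos [0.5299 0.2119 0.1389] jaw -1.509 shift [-0.01 -0.16  0.08] twist 0.088 j6 1.76 t 1.95 w 0.998 F [0.7 0.1 0.5]
```

View pics/w2.png

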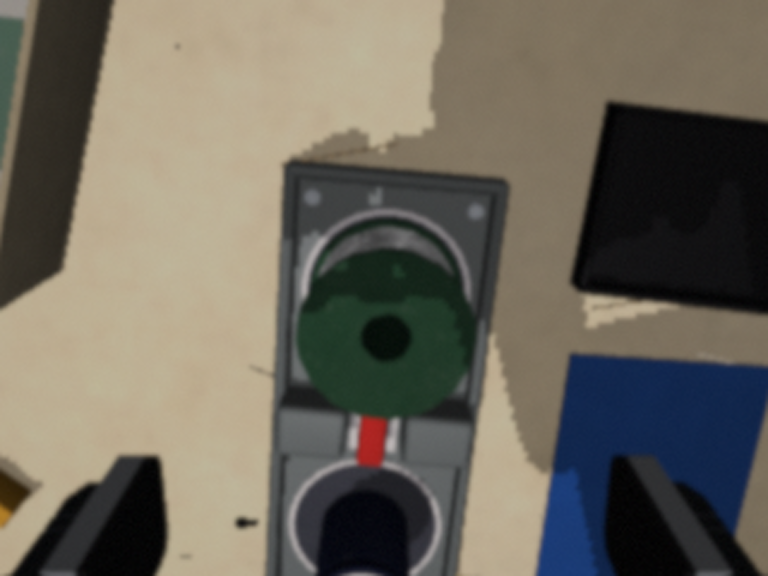

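Run:
```python
from h import *
c=imaging.camera_info("wrist"); f=lambda u,v,z: px(c,100+(u+.5)/2.4-.5,60+(v+.5)/2.4-.5,z).round(4)
print(f(386,333,.052),f(297,330,.052),f(476,338,.052),f(386,249,.052),f(386,417,.052))
print("cradle", f(286,161,.012),f(509,181,.012),"mat",f(570,354,.002),"red",f(373,418,.022),f(369,466,.022))
```

```text
[0.5303 0.2124 0.052 ] [0.5297 0.2397 0.052 ] [0.5302 0.1846 0.052 ] [0.5567 0.2139 0.052 ] [0.5018 0.2108 0.052 ]
cradle [0.5755 0.2488 0.012 ] [0.5731 0.1729 0.012 ] mat [0.5077 0.1409 0.002 ] red [0.4864 0.2146 0.022 ] [0.4667 0.215  0.022 ]
```

carry_out(
  moves=[1,4,-0.1,0,0.088,1,8,-0.1,0,0.088,1,10,-0.1,0,0.088,1,11.3,-0.1,0,0.088,1,11.3,-0.1,0,0.088,0,11.3,-0.1,0,0.088,0,11.3,-0.1,0,0.088,0,11.3,-0.1,0,0.088,0,11.3,-0.1,0,0.088,0,11.3,-0.1,0,0.088,0,11.3,-0.1,0,0.088,0,11.3,-0.1,0,0.088],
)

```text
time: 3.0
tool_pos: [0.5314, 0.2149, 0.0293]
tool_rot: [-0.006, 0.709, -0.006, -0.705]
contact_force: [1.0, -2.0, 6.7]
gripper_width: 0.641
```

Run:
```python
from h import *
goto(.473,.1015,.1,np.pi/2)
```

```text
pos [0.5314 0.2149 0.0293] jaw -1.588 shift [-7.11 11.43  5.61] twist -0.017 j6 1.84 t 3.00 w 0.641 F [ 1.  -2.   6.7]
```

carry_out(
  moves=[0,-1,0,0,0,0,-3,0,0,0,0,-5,0,0,0,0,-6,0,0,0,0,-6,0,0,0],
)

```text
time: 3.42
tool_pos: [0.5307, 0.2152, 0.0896]
tool_rot: [-0.007, 0.709, -0.005, -0.705]
contact_force: [0.3, -0.4, -2.7]
gripper_width: 0.638
```

Run:
```python
from h import *
goto(.473,.1015,.08,np.pi/2)
c=snap("wrist","w3",(100,60,420,300),2.4)
```

```text
pos [0.5307 0.2152 0.0896] jaw -1.588 shift [ 0.91 11.47  5.58] twist -0.017 j6 1.84 t 3.42 w 0.638 F [ 0.3 -0.4 -2.7]
```

View pics/w3.png

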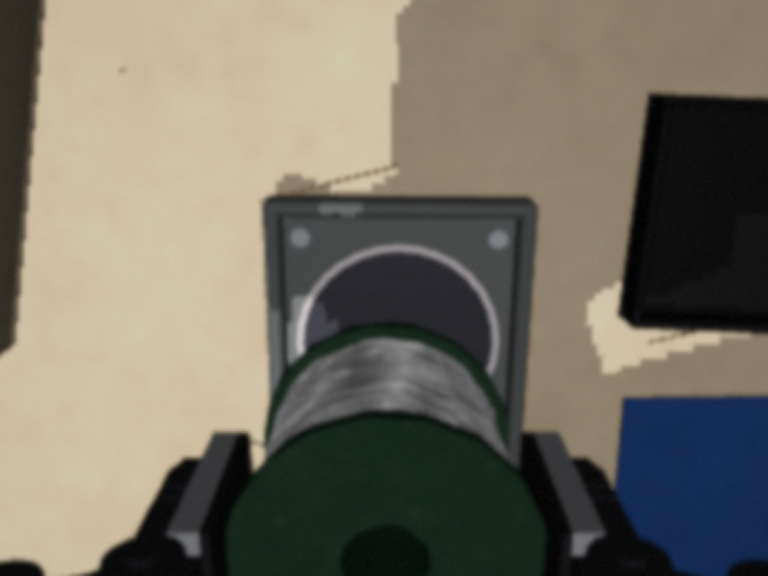

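carry_out(
  moves=[0,0,3,1.5,0,0,0,6,3,0,0,0,9,4.5,0,0,0,11.4,5.8,0,0,0,11.4,5.8,0,0,2.5,11.4,5.8,0,0,4.5,11.4,5.8,0,0,5.5,11.4,5.8,0,0,5.8,11.4,5.8,0,0,6.1,11.4,5.8,0,0,6.1,11.4,5.8,0],
)

```text
time: 4.38
tool_pos: [0.4674, 0.1016, 0.0267]
tool_rot: [0.005, -0.704, 0.006, 0.71]
contact_force: [-13.4, -2.9, 17.4]
gripper_width: 0.638
```

Run:
```python
from h import *
goto(.473,.1015,.027,np.pi/2)
```

```text
pos [0.4674 0.1016 0.0267] jaw -1.587 shift [-0.03  0.01 -0.56] twist -0.016 j6 1.65 t 4.38 w 0.638 F [-13.4  -2.9  17.4]
```

Run:
```python
from h import *
snap("scene","s4",(230,130,400,260),4.5)
goto(.473,.1015,.027,np.pi/2)
```

```text
pos [0.4675 0.1016 0.0267] jaw -1.587 shift [-0.03  0.01 -0.55] twist -0.016 j6 1.65 t 4.43 w 0.642 F [-13.8  -2.2  18.9]
```

View pics/s4.png

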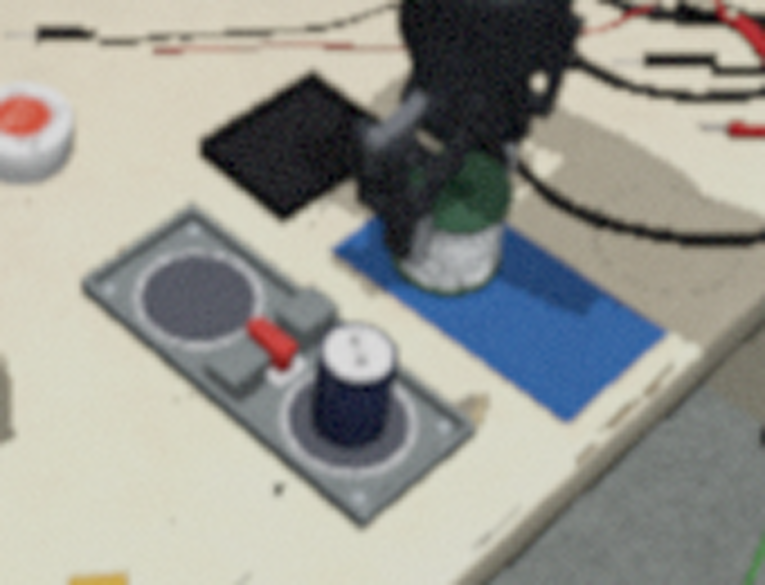

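carry_out(
  moves=[0,-0.2,0,-0.3,0,0,-0.2,0,-0.3,0,0.72,-0.2,0,-0.3,0,0.72,-0.2,0,-0.3,0,0.8,-0.2,0,-0.3,0,0.9,-0.2,0,-0.3,0,1,-0.2,0,-0.3,0,1,-0.2,0,-0.3,0],
)

```text
time: 5.1
tool_pos: [0.472, 0.1014, 0.0273]
tool_rot: [-0.006, 0.707, -0.006, -0.707]
contact_force: [-0.2, -0.1, -0.2]
gripper_width: 1.0
```

Run:
```python
from h import *
goto(.473,.1015,.027,np.pi/2)
snap("scene","s5",(230,130,400,260),4.5)
```

```text
pos [0.472  0.1014 0.0273] jaw -1.588 shift [ 0.03 -0.01 -0.1 ] twist -0.017 j6 1.65 t 5.10 w 1.000 F [-0.2 -0.1 -0.2]
```

View pics/s5.png

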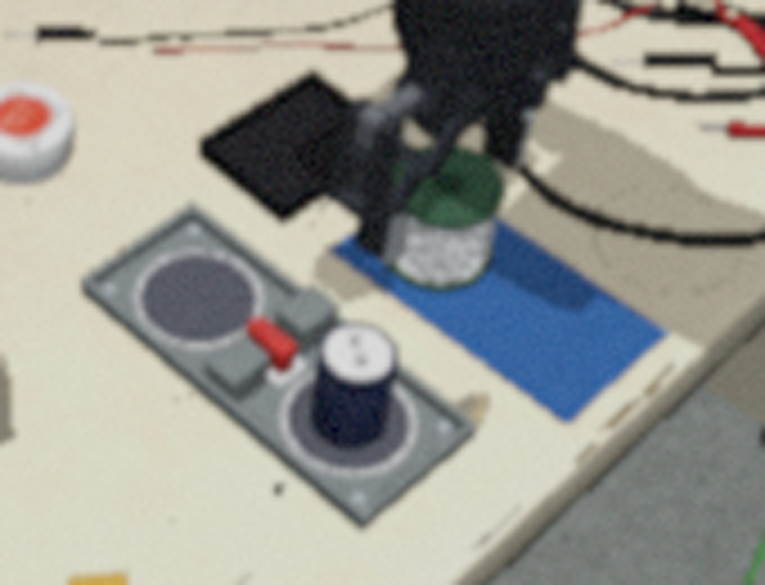

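carry_out(
  moves=[1,-4,0,0,0,1,-8,0,0,0,1,-9,0,0,0,1,-9,-4,2,0,1,-9,-8,4,0,1,-9,-11.4,4.5,0,1,-9,-11.4,4.5,0,1,-9,-11.4,4.5,0],
)

```text
time: 5.82
tool_pos: [0.4283, 0.2178, 0.1173]
tool_rot: [-0.005, 0.707, -0.005, -0.707]
contact_force: [0.3, -0.2, -0.4]
gripper_width: 0.997
```

Run:
```python
from h import *
goto(.430,.2155,.030,np.pi/2-.026)
snap("wrist","w6",(100,60,420,300),2.4)
```

```text
pos [0.4283 0.2178 0.1173] jaw -1.584 shift [ 8.73  0.23 -0.17] twist 0.013 j6 1.90 t 5.82 w 0.997 F [ 0.3 -0.2 -0.4]
```

View pics/w6.png

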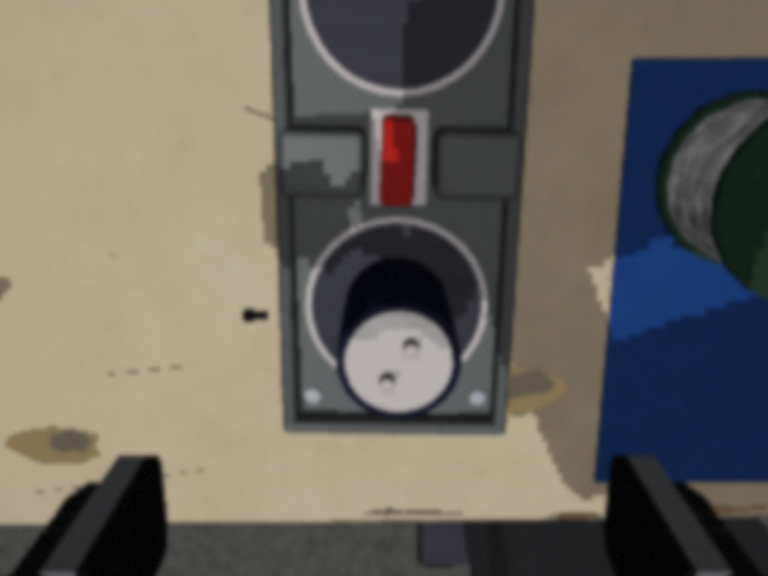

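Run:
```python
from h import *
c=imaging.camera_info("wrist"); f=lambda u,v,z: px(c,100+(u+.5)/2.4-.5,60+(v+.5)/2.4-.5,z).round(4)
print("can",f(399,360,.054),f(339,360,.054),f(460,360,.054)); print("red",f(397,165,.022),f(400,118,.022),f(396,206,.022))
print("mat",f(633,58,.002),f(598,481,.002),"mark c",f(397,305,.004),"slot",f(399,158,.004),"cheek",f(283,130,.024),f(519,133,.024),f(440,195,.024),f(363,190,.024))
goto(.430,.2155,.030,np.pi/2-.026)
```

```text
can [0.4297 0.2135 0.054 ] [0.4299 0.2302 0.054 ] [0.4294 0.1966 0.054 ]
red [0.4791 0.2131 0.022 ] [0.4927 0.212  0.022 ] [0.4669 0.2135 0.022 ]
mat [0.5082 0.1393 0.002 ] [0.3593 0.1396 0.002 ] mark c [0.4296 0.2134 0.004 ] slot [0.479  0.2122 0.004 ] cheek [0.49   0.2461 0.024 ] [0.4881 0.1775 0.024 ] [0.4703 0.2004 0.024 ] [0.4722 0.2233 0.024 ]
pos [0.4287 0.2167 0.1172] jaw -1.586 shift [ 8.72  0.12 -0.13] twist 0.011 j6 1.90 t 5.87 w 0.997 F [-0.4 -1.1  1. ]
```

carry_out(
  moves=[1,4,0.2,-0.1,0,1,7,0.2,-0.1,0,1,8.7,0.2,-0.1,0,1,8.7,0.2,-0.1,0,0,8.7,0.2,-0.1,0,0,8.7,0.2,-0.1,0,0,8.7,0.2,-0.1,0,0,8.7,0.2,-0.1,0,0,8.7,0.2,-0.1,0,0,8.7,0.2,-0.1,0,0,8.7,0.2,-0.1,0],
)

```text
time: 6.78
tool_pos: [0.4317, 0.2146, 0.0324]
tool_rot: [-0.006, 0.708, -0.006, -0.706]
contact_force: [0.2, -0.7, 6.2]
gripper_width: 0.39
```

carry_out(
  moves=[0,0,0,0,0,0,-2,0,0,0,0,-4,0,0,0,0,-5,0,0,0,0,-5,0,0,0],
)

```text
time: 7.2
tool_pos: [0.4319, 0.215, 0.0833]
tool_rot: [-0.007, 0.709, -0.005, -0.705]
contact_force: [0.0, -0.1, 0.0]
gripper_width: 0.391
```

Run:
```python
from h import *
goto(.393,.1015,.034,np.pi/2)
snap("scene","s7",(230,130,400,260),4.5)
```

```text
pos [0.4319 0.215  0.0833] jaw -1.588 shift [ 4.89 11.42  3.72] twist -0.017 j6 1.90 t 7.20 w 0.391 F [ 0.  -0.1  0. ]
```

View pics/s7.png

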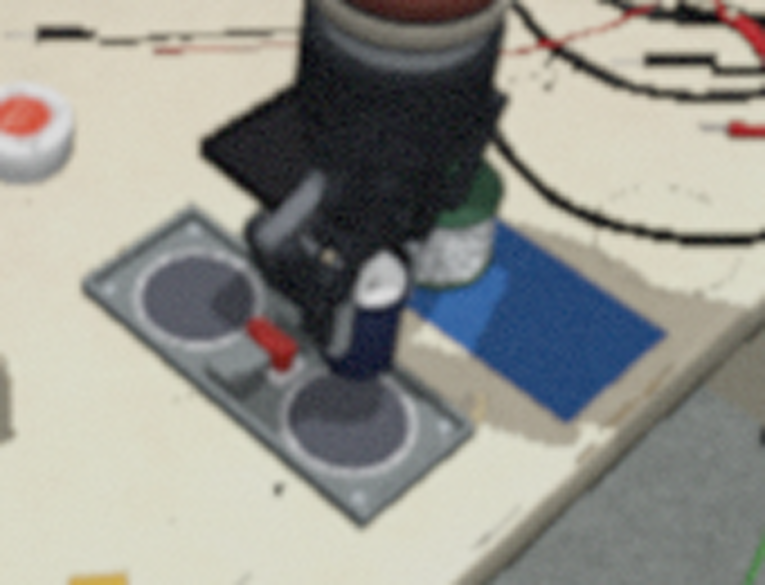

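carry_out(
  moves=[0,0,3,1,0,0,0,6,2,0,0,0,9,3,0,0,0,11.4,3.8,0,0,0,11.4,3.8,0,0,2.5,11.4,3.8,0,0,4,11.4,3.8,0,0,4.8,11.4,3.8,0,0,5.1,11.4,3.8,0,0,5.2,11.4,3.8,0,0,5.2,11.4,3.8,0],
)

```text
time: 8.17
tool_pos: [0.3885, 0.1009, 0.0303]
tool_rot: [0.005, -0.704, 0.006, 0.71]
contact_force: [-16.8, -2.5, 28.0]
gripper_width: 0.388
```

Run:
```python
from h import *
goto(.393,.1015,.034,np.pi/2)
snap("side","s8",(200,110,380,240),4.2)
```

```text
pos [0.3885 0.1009 0.0303] jaw -1.587 shift [-0.37 -0.07 -0.45] twist -0.016 j6 1.66 t 8.17 w 0.388 F [-16.8  -2.5  28. ]
```

View pics/s8.png

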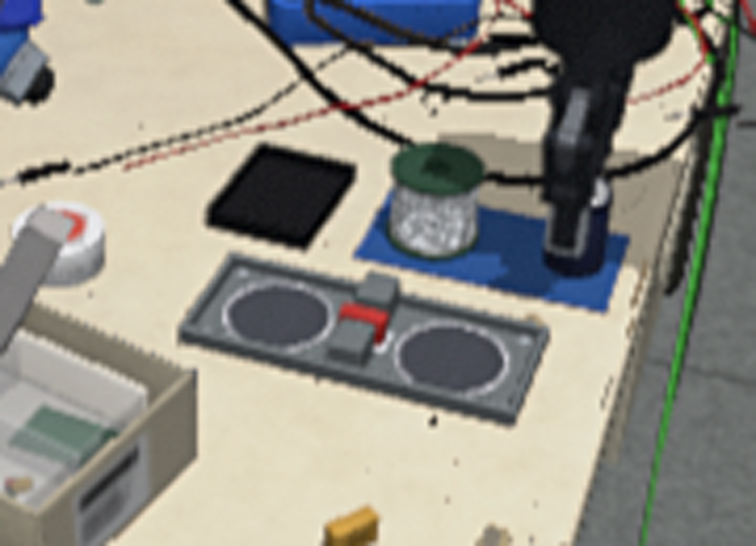

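carry_out(
  moves=[0,-0.2,0,-0.3,0,0,-0.2,0,-0.3,0,0.5,-0.2,0,-0.3,0,0.6,-0.2,0,-0.3,0,0.8,-0.2,0,-0.3,0,1,-0.2,0,-0.3,0,1,-0.2,0,-0.3,0,1,-5,0,-0.3,0,1,-9,0,-0.3,0,1,-10,0,-0.3,0,1,-10,0,-0.3,0],
)

```text
time: 9.13
tool_pos: [0.3963, 0.1011, 0.1337]
tool_rot: [-0.006, 0.711, -0.006, -0.703]
contact_force: [0.5, 0.0, 0.7]
gripper_width: 1.004
```

Run:
```python
from h import *
goto(.47,.21,.130,-.026)
snap("side","s9",(200,110,380,240),4.2)
```

```text
pos [0.3963 0.1011 0.1337] jaw -1.588 shift [  0.45 -11.02  -7.17] twist -1.562 j6 1.66 t 9.13 w 1.004 F [0.5 0.  0.7]
```

View pics/s9.png

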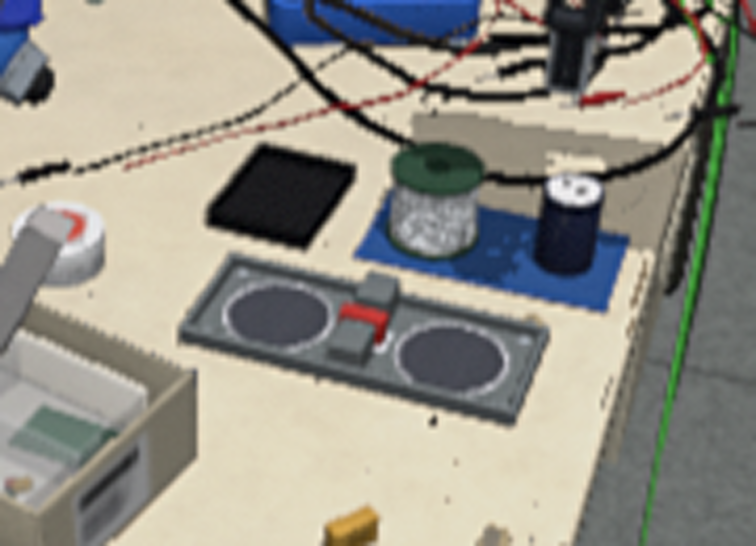

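carry_out(
  moves=[1,0,-11.2,-8.3,-1.562,1,0,-11.2,-8.3,-1.562,1,0,-11.2,-8.3,-1.562,1,0,-11.2,-8.3,-1.562,1,0,-11.2,-8.3,-1.562,1,0,-11.2,-8.3,-1.562,1,0,-11.2,-8.3,-1.562,1,0,-11.2,-8.3,-1.562,1,0,-11.2,-8.3,-1.562,1,0,-11.2,-8.3,-1.562,1,0,-11.2,-8.3,-1.562,1,0,-11.2,-8.3,-1.562],
)

```text
time: 10.18
tool_pos: [0.4763, 0.2109, 0.1255]
tool_rot: [-0.478, -0.519, -0.48, 0.521]
contact_force: [0.1, -0.6, -0.1]
gripper_width: 0.998
```

Run:
```python
from h import *
goto(.4795,.214,.130,-.026)
c=snap("wrist","w10",(130,20,390,215),3)
f=lambda u,v,z: px(c,130+(u+.5)/3-.5,20+(v+.5)/3-.5,z).round(4)
import pickle; pickle.dump(c,open("pics/w10.pkl","wb"))
```

```text
pos [0.4763 0.2109 0.1255] jaw -0.082 shift [-0.46  0.29 -0.33] twist -0.056 j6 0.36 t 10.18 w 0.998 F [ 0.1 -0.6 -0.1]
```

View pics/w10.png

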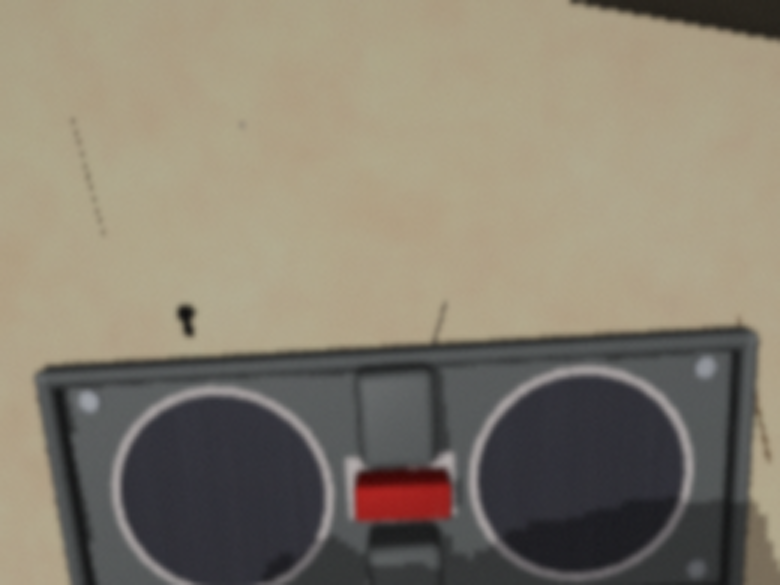

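Run:
```python
from h import *
import pickle; c=pickle.load(open("pics/w10.pkl","rb"))
f=lambda u,v,z: px(c,130+(u+.5)/3-.5,20+(v+.5)/3-.5,z).round(4)
a,b=f(355,500,.022),f(451,496,.022); print(a,b,(a+b)/2,np.arctan2(b[1]-a[1],b[0]-a[0]))
print([f(*p,.022) for p in [(356,521),(451,518),(356,487),(450,483)]])
print("marks",f(222,488,.004),f(582,472,.004),"cheek",f(359,370,.024),f(432,367,.024))
a=f(40,372,.012);b=f(755,330,.012); print(a,b,np.arctan2(b[1]-a[1],b[0]-a[0]))
```

```text
[0.4669 0.2162 0.022 ] [0.4919 0.2152 0.022 ] [0.4794 0.2157 0.022 ] -0.039978687123290044
[array([0.4666, 0.2104, 0.022 ]), array([0.4916, 0.2092, 0.022 ]), array([0.4675, 0.2197, 0.022 ]), array([0.4919, 0.2188, 0.022 ])]
marks [0.4288 0.217  0.004 ] [0.5293 0.2135 0.004 ] cheek [0.4712 0.2504 0.024 ] [0.4893 0.2497 0.024 ]
[0.3876 0.2546 0.012 ] [0.5729 0.2503 0.012 ] -0.02320144845461816
```

carry_out(
  moves=[0.6,3,0.27,-0.38,-0.052,0.6,6,0.27,-0.38,-0.052,0.6,8,0.27,-0.38,-0.052,0.6,9,0.27,-0.38,-0.052,0.6,9,0.27,-0.38,-0.052,0.6,9,0.27,-0.38,-0.052],
)

```text
time: 10.73
tool_pos: [0.4802, 0.2147, 0.0375]
tool_rot: [-0.49, -0.509, -0.491, 0.51]
contact_force: [0.6, -0.3, 1.7]
gripper_width: 0.602
```

Run:
```python
from h import *
goto(.4793,.2145,.017,-.03)
c=snap("wrist","w11",(130,150,390,345),3)
```

```text
pos [0.4802 0.2147 0.0375] jaw -0.037 shift [ 2.05 -0.09  0.02] twist -0.007 j6 0.32 t 10.73 w 0.602 F [ 0.6 -0.3  1.7]
```

View pics/w11.png

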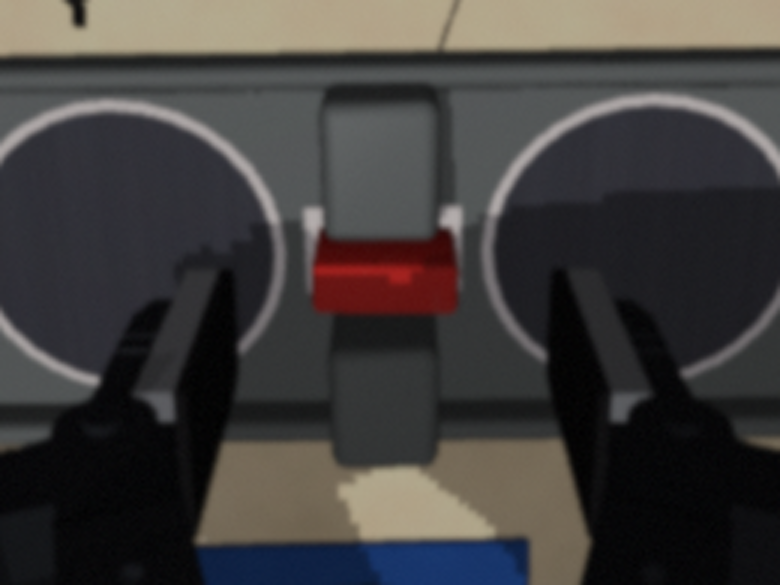

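carry_out(
  moves=[0.6,1,-0.1,0,0,0.6,2,-0.1,0,0,0.6,2.1,-0.1,0,0,0.6,2.1,-0.1,0,0,0,2.1,-0.1,0,0,0,2.1,-0.1,0,0,0,2.1,-0.1,0,0,0,2.1,-0.1,0,0,0,2.1,-0.1,0,0],
)

```text
time: 11.53
tool_pos: [0.4805, 0.2152, 0.018]
tool_rot: [0.491, 0.509, 0.491, -0.508]
contact_force: [-0.1, 0.1, 2.5]
gripper_width: 0.279
```

Run:
```python
from h import *
goto(.4793,.2145,.017,-.03)
```

```text
pos [0.4805 0.2152 0.018 ] jaw -0.036 shift [ 0.1  -0.12  0.07] twist -0.006 j6 0.32 t 11.53 w 0.279 F [-0.1  0.1  2.5]
```

carry_out(
  moves=[0,-1,0,0,0,0,-3,0,0,0,0,-5,0,0,0,0,-7,0,0,0,0,-7,0,0,0],
)

```text
time: 11.95
tool_pos: [0.4828, 0.2159, 0.0925]
tool_rot: [0.492, 0.512, 0.49, -0.506]
contact_force: [0.6, 0.0, 0.2]
gripper_width: 0.282
```

Run:
```python
from h import *
goto(.564,.104,.088)
c=snap("wrist","w12",(130,150,390,345),3)
```

```text
pos [0.4828 0.2159 0.0925] jaw -0.036 shift [ 0.49  8.51 10.89] j6 0.32 t 11.95 w 0.282 F [0.6 0.  0.2]
```

View pics/w12.png

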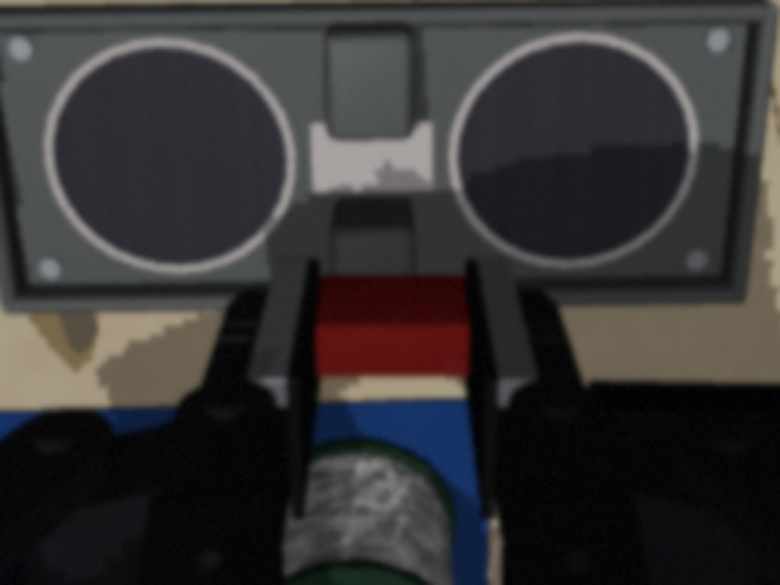

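carry_out(
  moves=[0,0,3,3.5,0,0,0,6,7,0,0,0,8.5,10.9,0,0,0,8.5,10.9,0,0,0,8.5,10.9,0,0,3,8.5,10.9,0,0,5.5,8.5,10.9,0,0,6.6,8.5,10.9,0,0,6.6,8.5,10.9,0,0,6.6,8.5,10.9,0],
)

```text
time: 12.83
tool_pos: [0.5597, 0.1037, 0.0204]
tool_rot: [-0.491, -0.508, -0.492, 0.509]
contact_force: [-0.1, 0.0, -0.2]
gripper_width: 0.281
```

Run:
```python
from h import *
goto(.564,.104,.026)
c=snap("wrist","w13",(130,150,390,345),3)
```

```text
pos [0.5597 0.1037 0.0204] jaw -0.035 shift [-0.56  0.42 -0.04] j6 0.09 t 12.83 w 0.281 F [-0.1  0.  -0.2]
```

View pics/w13.png

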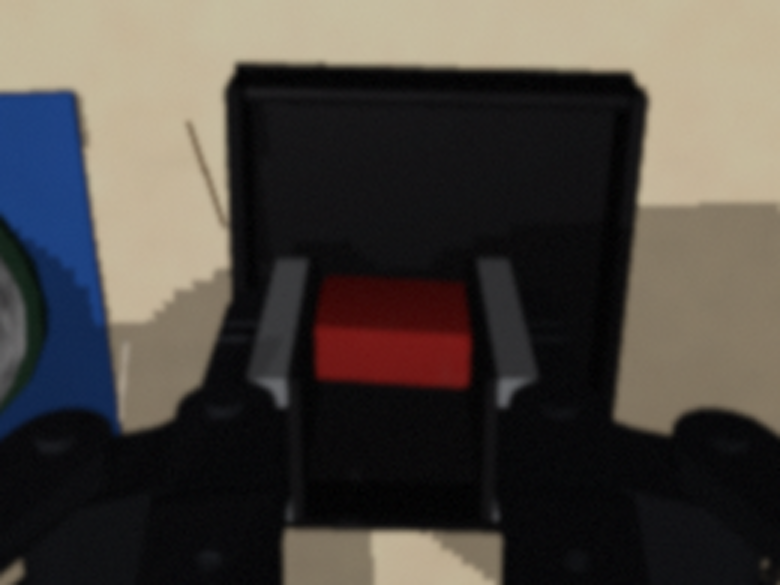

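carry_out(
  moves=[0,-0.4,0.4,0,0,0,-0.4,0.4,0,0,0.45,-0.4,0.4,0,0,0.45,-0.4,0.4,0,0,0.45,-0.4,0.4,0,0,0.45,-4,0.4,0,0,0.45,-8,0.4,0,0,0.45,-12,0.4,0,0,0.45,-12,0.4,0,0],
)

```text
time: 13.63
tool_pos: [0.5703, 0.1032, 0.1515]
tool_rot: [0.495, 0.513, 0.487, -0.505]
contact_force: [1.6, 0.1, 1.1]
gripper_width: 0.45
```

Run:
```python
from h import *
goto(.44,.363,.14)
c=snap("scene","s14",(200,120,380,290),3.4)
c=snap("wrist","w14")
```

```text
pos [0.5703 0.1032 0.1515] jaw -0.036 shift [  0.96 -13.98 -25.5 ] j6 0.09 t 13.63 w 0.450 F [1.6 0.1 1.1]
```

View pics/s14.png

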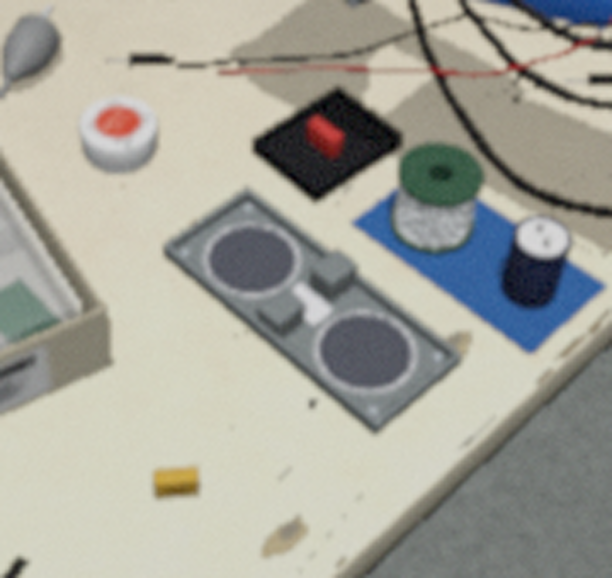

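View pics/w14.png

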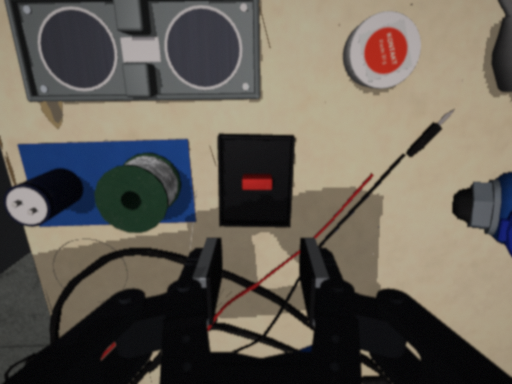

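carry_out(
  moves=[0.6,0,-13.9,-23.2,0,0.6,0,-13.9,-23.2,0,0.6,0,-13.9,-23.2,0,0.6,0,-13.9,-23.2,0,0.6,0,-13.9,-23.2,0,0.6,0,-13.9,-23.2,0,0.6,0,-13.9,-23.2,0,0.6,0,-13.9,-23.2,0,0.6,0,-13.9,-23.2,0,0.6,0,-13.9,-23.2,0],
)

```text
time: 14.57
tool_pos: [0.4339, 0.3388, 0.1397]
tool_rot: [-0.491, -0.508, -0.491, 0.51]
contact_force: [-1.4, -0.4, 0.0]
gripper_width: 0.597
```

Run:
```python
from h import *
goto(.44,.34,.14)
c=snap("wrist","w15",(130,50,390,245),3)
import pickle; pickle.dump(c,open("pics/w15.pkl","wb"))
```

```text
pos [0.4339 0.3388 0.1397] jaw -0.036 shift [-0.03  0.61 -0.14] j6 0.56 t 14.57 w 0.597 F [-1.4 -0.4  0. ]
```

View pics/w15.png

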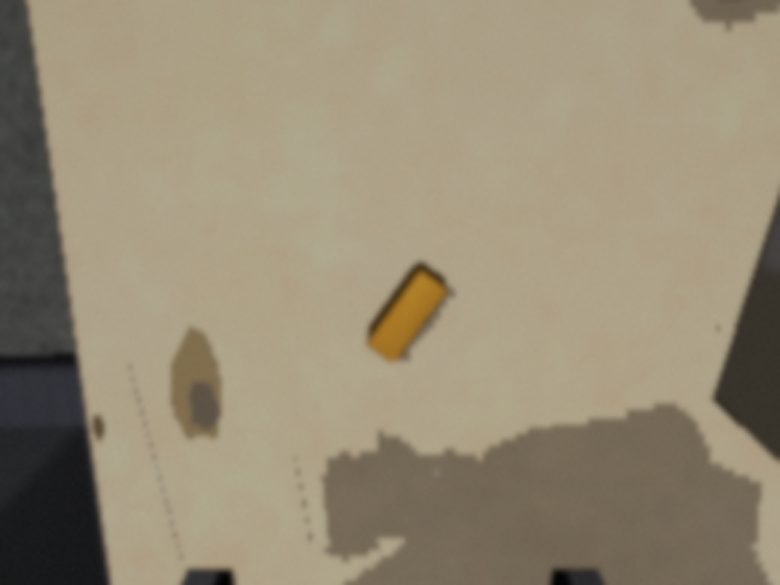

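Run:
```python
from h import *
import pickle; c=pickle.load(open("pics/w15.pkl","rb"))
im=np.load("pics/w15.npy")
hsv=cv2.cvtColor(im,cv2.COLOR_BGR2HSV)
m=((hsv[...,1]>150)&(hsv[...,2]>135)&(hsv[...,0]<35)).astype(np.uint8)
m[:, :240]=0; m[:120]=0;m[190:]=0
print(m.sum()); r=cv2.minAreaRect(cv2.findNonZero(m)); print(r)
B=np.array([px(c,*p,.018) for p in cv2.boxPoints(r)]); print(B.round(4),B.mean(0).round(4))
e=[B[1]-B[0],B[2]-B[1]]; print([np.linalg.norm(x).round(4) for x in e],[np.arctan2(x[1],x[0]).round(3) for x in e])
v=m*255; cv2.imwrite("pics/w15z.png",cv2.resize(np.hstack([im[130:175,245:285],cv2.merge([v]*3)[130:175,245:285]]),None,fx=9,fy=9,interpolation=cv2.INTER_NEAREST))
p,R=tool(); print(p)
```

```text
310
((265.26446533203125, 155.09393310546875), (10.537025451660156, 29.406902313232422), 36.25383758544922)
[[0.428  0.357  0.018 ]
 [0.4429 0.3761 0.018 ]
 [0.4496 0.3708 0.018 ]
 [0.4348 0.3515 0.018 ]] [0.4388 0.3638 0.018 ]
[np.float64(0.0242), np.float64(0.0086)] [np.float64(0.909), np.float64(-0.668)]
[0.43430592 0.33853255 0.14012812]
```

View pics/w15z.png

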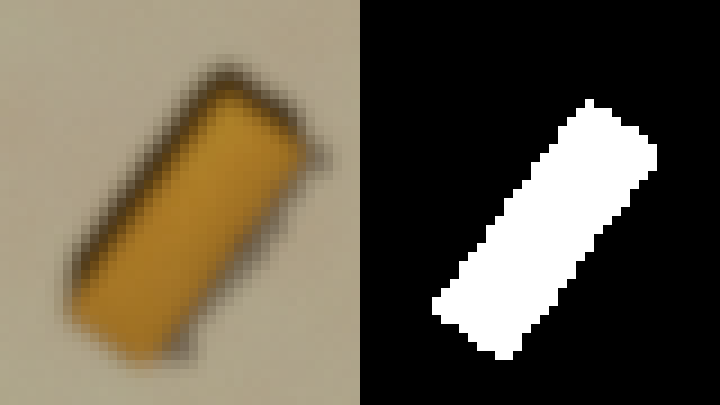

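carry_out(
  moves=[0.6,3,0.38,-2.46,-0.945,0.6,6,0.38,-2.46,-0.945,0.6,8,0.38,-2.46,-0.945,0.6,8,0.38,-2.46,-0.945,0.6,8,0.38,-2.46,-0.945,0.6,8,0.38,-2.46,-0.945,0.6,8,0.38,-2.46,-0.945,0.6,8,0.38,-2.46,-0.945,0.6,8,0.38,-2.46,-0.945,0.6,8,0.38,-2.46,-0.945],
)

```text
time: 15.45
tool_pos: [0.4396, 0.363, 0.061]
tool_rot: [0.668, 0.231, 0.668, -0.231]
contact_force: [-0.8, -0.1, -0.5]
gripper_width: 0.599
```

Run:
```python
from h import *
goto(.439,.363,.014,.909)
c=snap("wrist","w16",(130,150,390,345),3)
```

```text
pos [0.4396 0.363  0.061 ] jaw 0.905 shift [ 4.7  -0.04 -0.05] twist -0.004 j6 -0.35 t 15.45 w 0.599 F [-0.8 -0.1 -0.5]
```

View pics/w16.png

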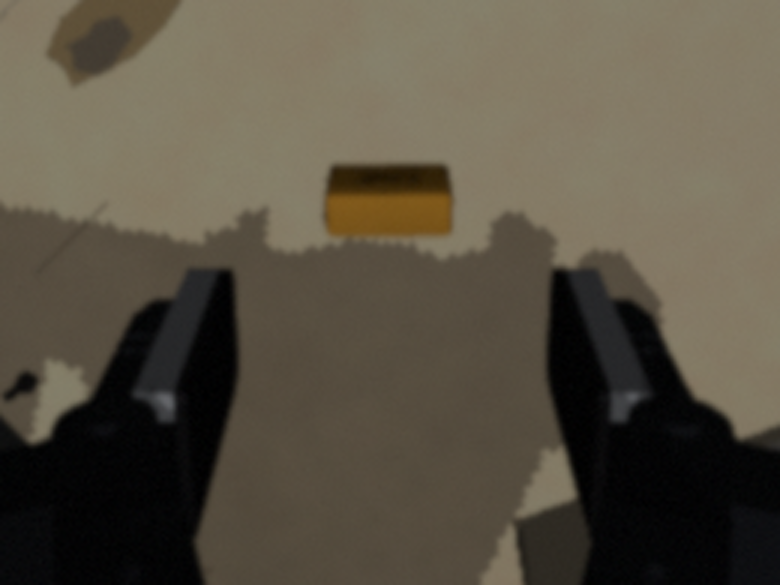

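Run:
```python
from h import *
c=imaging.camera_info("wrist"); X=px(c,130+390/3-.3,150+213/3-.3,.018); print(X)
goto(X[0],X[1],.014)
```

```text
[0.43833559 0.36440677 0.018     ]
pos [0.4395 0.3633 0.0611] jaw 0.906 shift [ 4.71  0.02 -0.16] j6 -0.35 t 15.50 w 0.600 F [ 0.3  0.4 -0.2]
```

carry_out(
  moves=[0.6,3,0,-0.1,0,0.6,4.5,0,-0.1,0,0.6,4.7,0,-0.1,0,0.6,4.7,0,-0.1,0,0,4.7,0,-0.1,0,0,4.7,0,-0.1,0,0,4.7,0,-0.1,0,0,4.7,0,-0.1,0,0,4.7,0,-0.1,0,0,4.7,0,-0.1,0],
)

```text
time: 16.33
tool_pos: [0.4395, 0.3655, 0.0162]
tool_rot: [0.67, 0.231, 0.668, -0.229]
contact_force: [0.2, -1.1, 5.6]
gripper_width: 0.277
```

carry_out(
  moves=[0,0,0,0,0,0,-3,0,0,0,0,-6,0,0,0,0,-8,0,0,0.3,0,-8,0,0,0.6,0,-8,0,0,0.932,0,-8,0,0,0.932,0,-8,0,0,0.932,0,-8,0,0,0.932,0,-8,0,0,0.932,0,-8,0,0,0.932,0,-8,0,0,0.932],
)

```text
time: 17.33
tool_pos: [0.438, 0.3647, 0.0942]
tool_rot: [-0.494, -0.506, -0.494, 0.506]
contact_force: [-0.6, 0.8, -0.7]
gripper_width: 0.275
```

Run:
```python
from h import *
goto(.4793,.2145,.09,-.026)
c=snap("wrist","w17",(130,150,390,345),3)
```

```text
pos [0.438  0.3647 0.0942] jaw -0.024 shift [ 0.42  4.48 14.92] twist 0.002 j6 0.59 t 17.33 w 0.275 F [-0.6  0.8 -0.7]
```

View pics/w17.png

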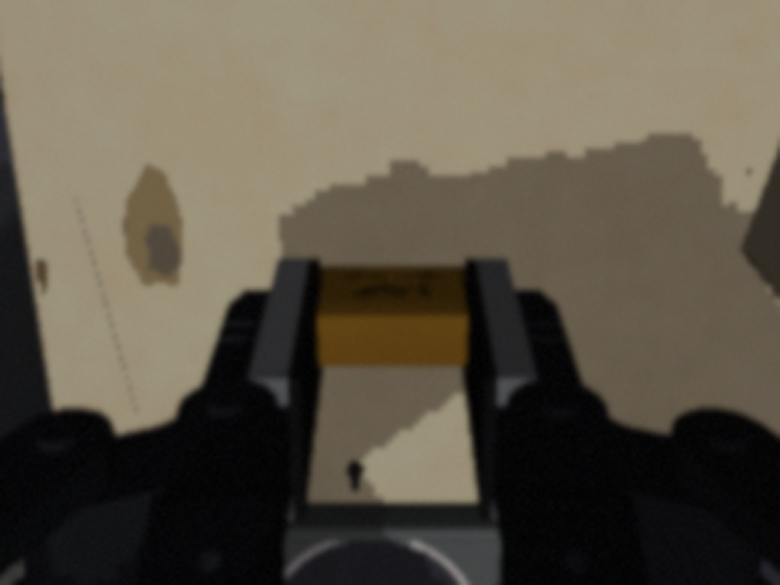

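carry_out(
  moves=[0,0,1,4,0,0,0,2,8,0,0,0,3,12,0,0,0,4.48,15.07,0,0,0,4.48,15.07,0,0,0,4.48,15.07,0,0,2.5,4.48,15.07,0,0,4,4.48,15.07,0,0,4.6,4.48,15.07,0,0,4.6,4.48,15.07,0],
)

```text
time: 18.22
tool_pos: [0.4776, 0.2136, 0.0463]
tool_rot: [-0.494, -0.504, -0.496, 0.506]
contact_force: [0.2, 0.4, 0.2]
gripper_width: 0.277
```

Run:
```python
from h import *
goto(.4793,.213,.021,-.026)
c=snap("wrist","w18",(130,150,390,345),3)
c=snap("side","s18",(220,140,360,230),5)
```

```text
pos [0.4776 0.2136 0.0463] jaw -0.021 shift [2.53 0.18 0.05] twist 0.005 j6 0.30 t 18.22 w 0.277 F [0.2 0.4 0.2]
```

View pics/w18.png

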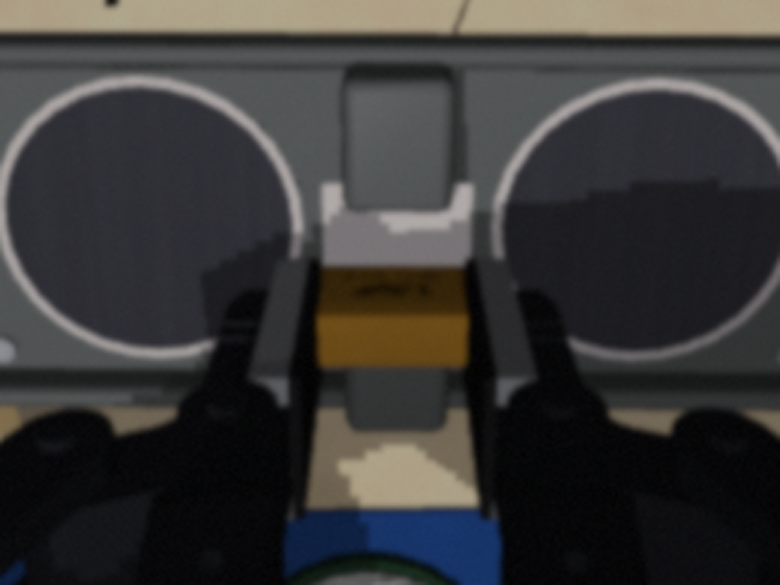

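View pics/s18.png

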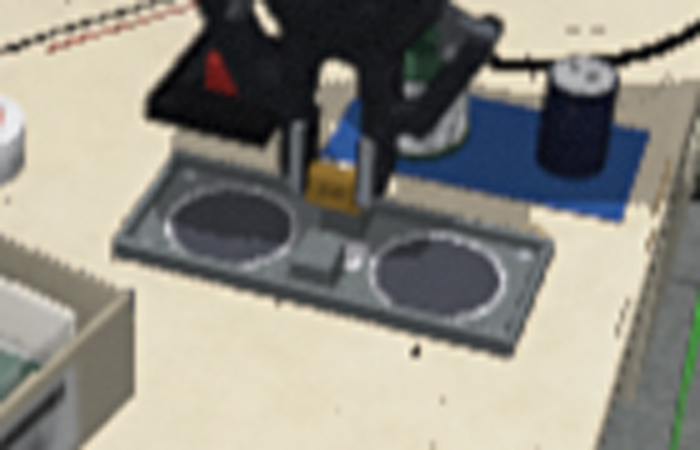

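Run:
```python
from h import *
c=imaging.camera_info("wrist"); f=lambda u,v,z: px(c,130+(u+.5)/3-.5,150+(v+.5)/3-.5,z).round(4)
print("cap top",f(393,338,.048),f(317,340,.048),f(468,337,.048),"front/back",f(393,313,.048),f(393,365,.048))
print("cheek edge",f(397,210,.024),f(342,85,.024),f(457,82,.024),"near outer",f(398,430,.024), "far outer",f(398,68,.024))
print("marks",f(150,216,.004),f(640,220,.004))
```

```text
cap top [0.4799 0.213  0.048 ] [0.4677 0.2129 0.048 ] [0.492  0.2129 0.048 ] front/back [0.48   0.2175 0.048 ] [0.4798 0.208  0.048 ]
cheek edge [0.481  0.2248 0.024 ] [0.4719 0.2486 0.024 ] [0.4918 0.2487 0.024 ] near outer [0.4802 0.1778 0.024 ] far outer [0.4817 0.2514 0.024 ]
marks [0.4305 0.2158 0.004 ] [0.5305 0.2126 0.004 ]
```

carry_out(
  moves=[0,0,0.1,-0.1,0,0,1,0.1,-0.1,0,0,2,0.1,-0.1,0,0,2.4,0.1,-0.1,0,0,2.6,0.1,-0.1,0,0,2.6,0.1,-0.1,0],
)

```text
time: 18.82
tool_pos: [0.4798, 0.2137, 0.0211]
tool_rot: [-0.494, -0.505, -0.495, 0.506]
contact_force: [0.2, 0.1, -0.1]
gripper_width: 0.273
```

Run:
```python
from h import *
goto(.4793,.2143,.021,-.026)
c=snap("wrist","w19",(130,150,390,345),3)
```

```text
pos [0.4798 0.2137 0.0211] jaw -0.023 shift [ 0.01 -0.05 -0.06] twist 0.003 j6 0.30 t 18.82 w 0.273 F [ 0.2  0.1 -0.1]
```

View pics/w19.png

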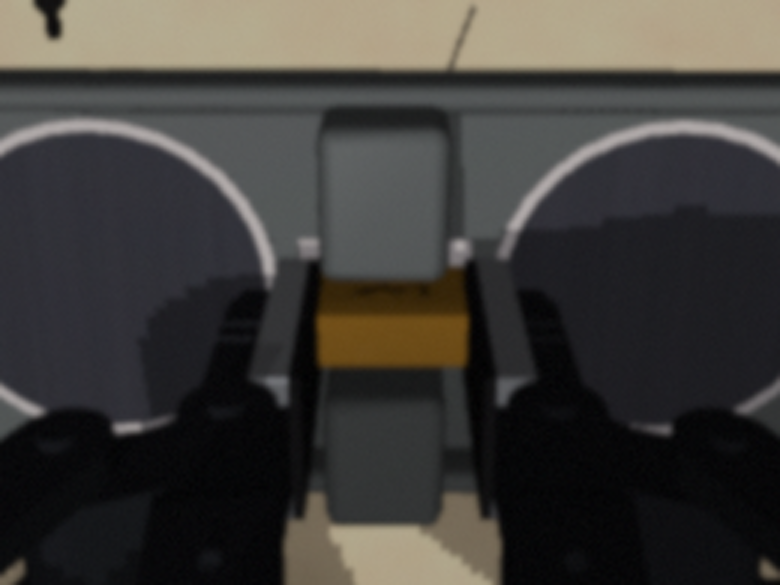

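carry_out(
  moves=[0,0.15,-0.1,0,0,0,0.15,-0.1,0,0,0.5,0.15,-0.1,0,0,0.5,0.15,-0.1,0,0,0.5,0.15,-0.1,0,0,0.5,-3,-0.1,0,0,0.5,-7,-0.1,0,0,0.5,-8,-0.1,0,0,0.5,-8,-0.1,0,0,0.5,-8,-0.1,0,0],
)

```text
time: 19.7
tool_pos: [0.4802, 0.2142, 0.1033]
tool_rot: [0.495, 0.506, 0.494, -0.505]
contact_force: [-0.5, 0.3, -0.9]
gripper_width: 0.501
```

Run:
```python
from h import *
goto(.4793,.2143,.021,-.026)
c=snap("wrist","w20",(130,50,390,245),3)
snap("side","s20",(200,110,380,240),4.2)
```

```text
pos [0.4802 0.2142 0.1033] jaw -0.023 shift [ 8.23 -0.11  0.  ] twist 0.003 j6 0.30 t 19.70 w 0.501 F [-0.5  0.3 -0.9]
```

View pics/w20.png

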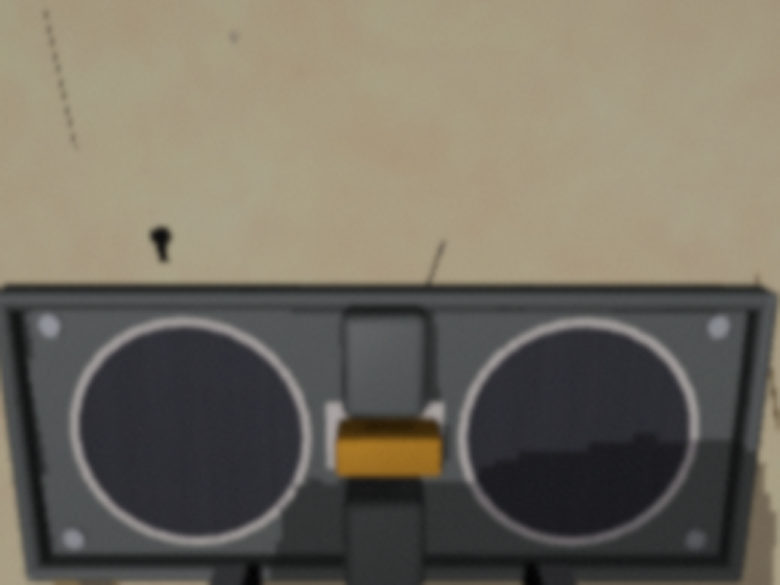

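View pics/s20.png

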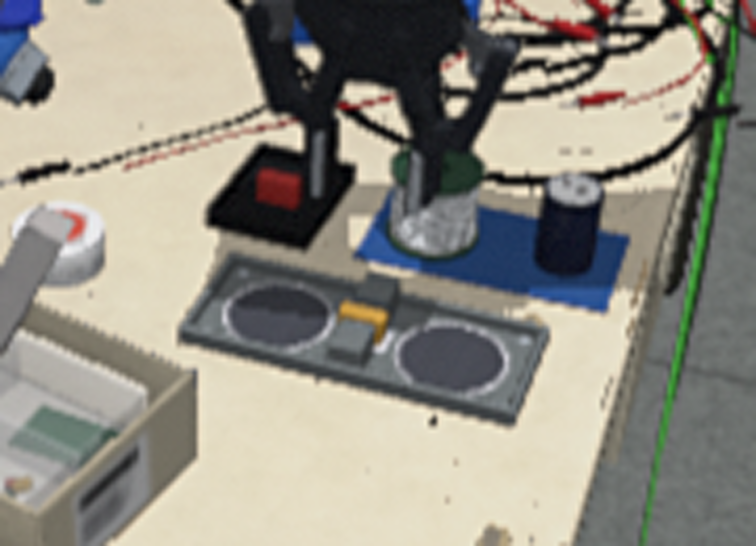

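carry_out(
  moves=[1,0,-8.5,11.5,1.565,1,0,-8.5,11.5,1.565,1,0,-8.5,11.5,1.565,1,0,-8.5,11.5,1.565,1,0,-8.5,11.5,1.565,1,0,-8.5,11.5,1.565,1,0,-8.5,11.5,1.565,1,0,-8.5,11.5,1.565,1,0,-8.5,11.5,1.565,1,0,-8.5,11.5,1.565,1,0,-8.5,11.5,1.565,1,0,-8.5,11.5,1.565],
)

```text
time: 20.8
tool_pos: [0.3905, 0.1009, 0.1002]
tool_rot: [-0.015, -0.706, -0.015, 0.708]
contact_force: [-0.4, -0.2, -0.5]
gripper_width: 1.001
```

carry_out(
  moves=[1,0,0,0,0.07,1,0,0,0,0.07],
)

```text
time: 20.97
tool_pos: [0.3906, 0.1009, 0.1003]
tool_rot: [0.008, -0.706, 0.008, 0.708]
contact_force: [-0.2, 0.6, -0.0]
gripper_width: 1.005
```

Run:
```python
from h import *
goto(.392,.101,.03,np.pi/2)
c=snap("wrist","w21",(100,60,420,300),2.4)
```

```text
pos [0.3906 0.1009 0.1003] jaw -1.594 shift [ 7.03 -0.01 -0.17] twist -0.023 j6 1.66 t 20.97 w 1.005 F [-0.2  0.6 -0. ]
```

View pics/w21.png

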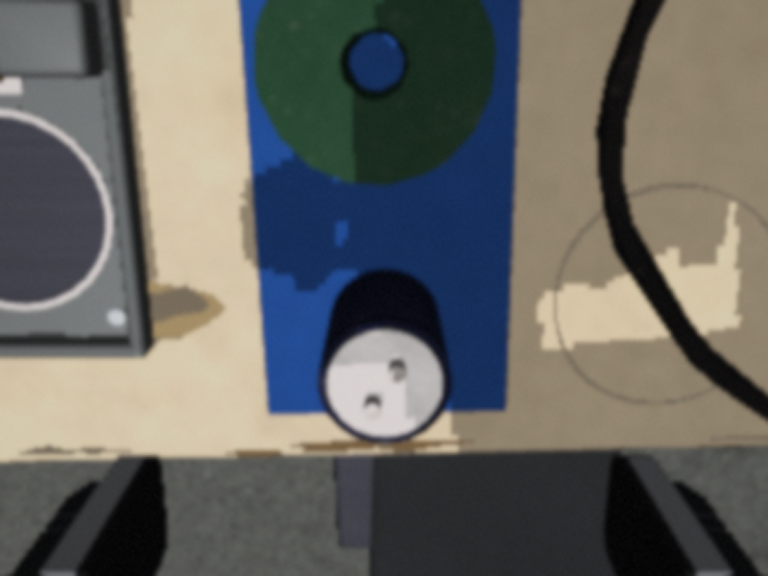

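Run:
```python
from h import *
c=imaging.camera_info("wrist"); f=lambda u,v,z: px(c,100+(u+.5)/2.4-.5,60+(v+.5)/2.4-.5,z).round(4)
X=f(386,381,.052);print("can",X,"reel",f(375,63,.05)); goto(X[0],X[1],.033,np.pi/2)
```

```text
can [0.3917 0.1014 0.052 ] reel [0.4703 0.1023 0.05  ]
pos [0.3908 0.101  0.1006] jaw -1.591 shift [ 6.76 -0.05 -0.12] twist -0.021 j6 1.66 t 21.02 w 0.998 F [ 0.2 -0.1  0.6]
```

carry_out(
  moves=[1,3.5,0,-0.1,0,1,6,0,-0.1,0,1,6.8,0,-0.1,0,1,6.8,0,-0.1,0,0,6.8,0,-0.1,0,0,6.8,0,-0.1,0,0,6.8,0,-0.1,0,0,6.8,0,-0.1,0,0,6.8,0,-0.1,0,0,6.8,0,-0.1,0,0,6.8,0,-0.1,0,0,6.8,0,-0.1,0],
)

```text
time: 22.02
tool_pos: [0.3945, 0.1012, 0.036]
tool_rot: [-0.008, 0.708, -0.008, -0.706]
contact_force: [-0.5, 0.9, 6.0]
gripper_width: 0.381
```

carry_out(
  moves=[0,-2,0,0,0,0,-4,0,0,0,0,-5,0,0,0,0,-5,0,0,0,0,-5,0,0,0],
)

```text
time: 22.43
tool_pos: [0.3932, 0.101, 0.0845]
tool_rot: [-0.008, 0.707, -0.008, -0.707]
contact_force: [0.7, -0.1, -0.7]
gripper_width: 0.387
```

Run:
```python
from h import *
goto(.430,.2148,.08,np.pi/2-.026)
```

```text
pos [0.3932 0.101  0.0845] jaw -1.593 shift [  0.45 -11.46  -3.43] twist 0.004 j6 1.66 t 22.43 w 0.387 F [ 0.7 -0.1 -0.7]
```

carry_out(
  moves=[0,0,-3,-1,0,0,0,-6,-2,0,0,0,-9,-3,0,0,0,-11.5,-3.7,0,0,0,-11.5,-3.7,0,0,0,-11.5,-3.7,0,0,2,-11.5,-3.7,0,0,3.5,-11.5,-3.7,0,0,4.2,-11.5,-3.7,0,0,4.2,-11.5,-3.7,0],
)

```text
time: 23.27
tool_pos: [0.43, 0.2136, 0.0394]
tool_rot: [0.007, -0.705, 0.009, 0.709]
contact_force: [-0.0, -1.0, -0.0]
gripper_width: 0.382
```

Run:
```python
from h import *
goto(.432,.2148,.0375,np.pi/2-.026)
c=snap("wrist","w22",(100,60,420,300),2.4)
snap("side","s22",(200,110,380,240),4.2)
```

```text
pos [0.43   0.2136 0.0394] jaw -1.594 shift [ 0.18 -0.12 -0.2 ] twist 0.003 j6 1.90 t 23.27 w 0.382 F [-0. -1. -0.]
```

View pics/w22.png

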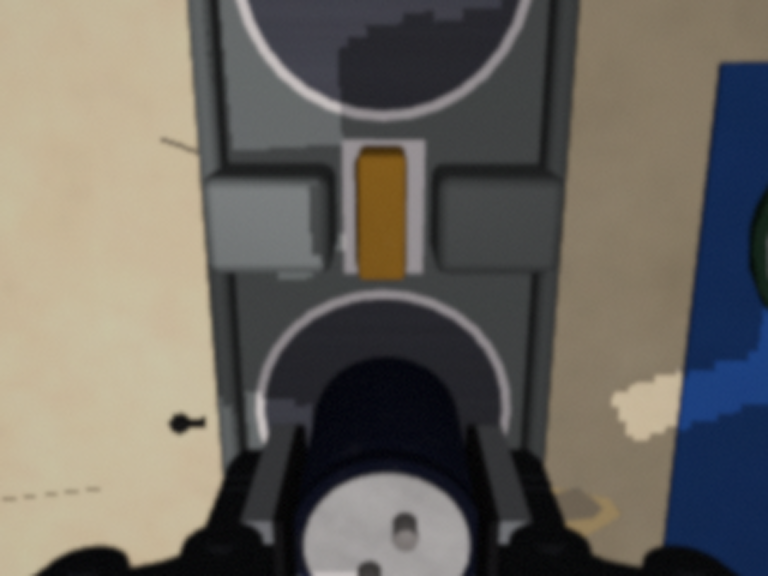

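View pics/s22.png

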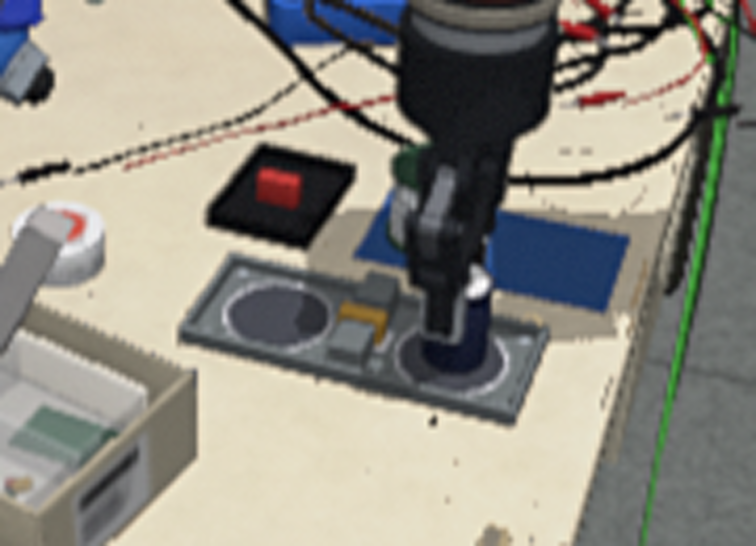

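Centred on its mark, just above the floor; the yellow capacitor is straight in the slot. I'll lower the can, let go and lift.

carry_out(
  moves=[0,0.2,-0.1,-0.1,0,0,0.2,-0.1,-0.1,0,0.5,0.2,-0.1,-0.1,0,0.6,0.2,-0.1,-0.1,0,0.8,0.2,-0.1,-0.1,0,1,0.2,-0.1,-0.1,0,1,0.2,-0.1,-0.1,0,1,-4,-0.1,-0.1,0,1,-7,-0.1,-0.1,0,1,-7,-0.1,-0.1,0],
)

```text
time: 24.2
tool_pos: [0.4378, 0.2176, 0.1194]
tool_rot: [-0.009, 0.711, -0.006, -0.703]
contact_force: [0.4, 0.3, 0.7]
gripper_width: 1.002
```

Run:
```python
from h import *
goto(.472,.1018,.107,np.pi/2-.026)
snap("wrist","w23",(100,60,420,300),2.4)
snap("side","s23",(200,110,380,240),4.2)
```

```text
pos [0.4378 0.2176 0.1194] jaw -1.593 shift [ 1.23 11.51 -3.66] twist 0.004 j6 1.90 t 24.20 w 1.002 F [0.4 0.3 0.7]
```

View pics/w23.png

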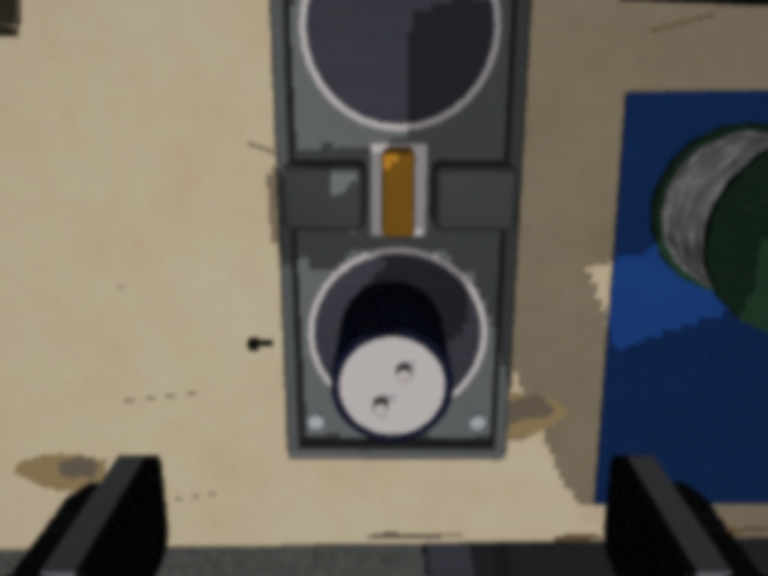

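View pics/s23.png

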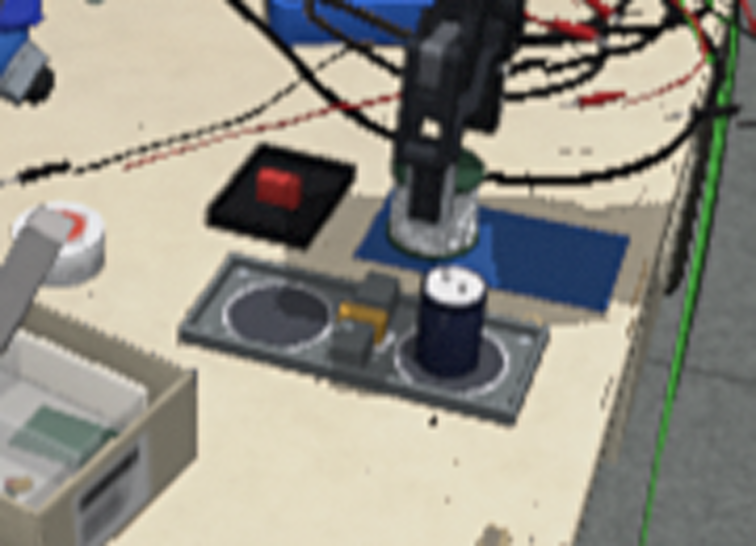

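carry_out(
  moves=[1,0,4,-1,0,1,0,8,-2,0,1,0,11.5,-3.6,0,1,0,11.5,-3.6,0,1,0,11.5,-3.6,0,1,0,11.5,-3.6,0,1,0,11.5,-3.6,0],
)

```text
time: 24.88
tool_pos: [0.466, 0.1012, 0.1113]
tool_rot: [0.008, -0.706, 0.007, 0.708]
contact_force: [-0.3, -0.2, 0.2]
gripper_width: 1.001
```

Run:
```python
from h import *
goto(.472,.1018,.028,np.pi/2)
snap("wrist","w24",(100,60,420,300),2.4)
```

```text
pos [0.466  0.1012 0.1113] jaw -1.592 shift [ 8.33 -0.08 -0.61] twist -0.021 j6 1.65 t 24.88 w 1.001 F [-0.3 -0.2  0.2]
```

View pics/w24.png

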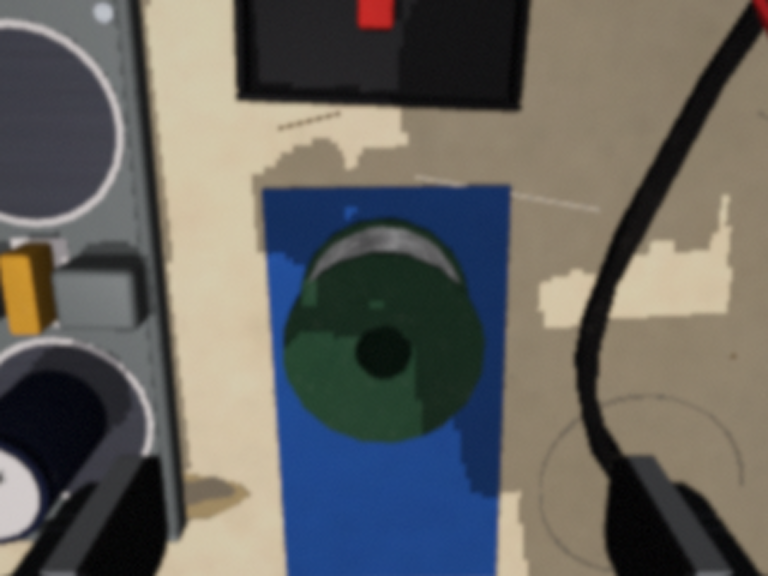

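Run:
```python
from h import *
c=imaging.camera_info("wrist"); f=lambda u,v,z: px(c,100+(u+.5)/2.4-.5,60+(v+.5)/2.4-.5,z).round(4)
X=f(385,345,.05);print("reel",X,f(284,345,.05),f(486,345,.05)); goto(X[0],X[1],.030,np.pi/2)
```

```text
reel [0.4722 0.102  0.05  ] [0.4728 0.1296 0.05  ] [0.4716 0.0744 0.05  ]
pos [0.4661 0.1013 0.1115] jaw -1.591 shift [ 8.15 -0.08 -0.62] twist -0.021 j6 1.65 t 24.93 w 0.998 F [ 1.1  0.1 -0.8]
```

carry_out(
  moves=[1,3,-0.1,-0.6,-0.02,1,6,-0.1,-0.6,-0.02,1,7.5,-0.1,-0.6,-0.02,1,8.1,-0.1,-0.6,-0.02,1,8.1,-0.1,-0.6,-0.02,0,8.1,-0.1,-0.6,-0.02,0,8.1,-0.1,-0.6,-0.02,0,8.1,-0.1,-0.6,-0.02,0,8.1,-0.1,-0.6,-0.02,0,8.1,-0.1,-0.6,-0.02,0,8.1,-0.1,-0.6,-0.02],
)

```text
time: 25.85
tool_pos: [0.4748, 0.1016, 0.0335]
tool_rot: [-0.001, 0.709, -0.001, -0.706]
contact_force: [-0.5, 1.6, 6.3]
gripper_width: 0.637
```

carry_out(
  moves=[0,0,0,0,0,0,-1,0,0,0,0,-2.5,0,0,0,0,-4,0,0,0,0,-5,0,0,0,0,-5,0,0,0,0,-5,0,0,0],
)

```text
time: 26.43
tool_pos: [0.4732, 0.1012, 0.0818]
tool_rot: [-0.001, 0.707, -0.001, -0.707]
contact_force: [0.1, -0.2, -2.5]
gripper_width: 0.637
```

Run:
```python
from h import *
goto(.530,.2138,.09,np.pi/2-.026)
snap("side","s25",(200,110,380,240),4.2)
```

```text
pos [0.4732 0.1012 0.0818] jaw -1.573 shift [ -0.82 -11.27  -5.66] twist 0.024 j6 1.63 t 26.43 w 0.637 F [ 0.1 -0.2 -2.5]
```

View pics/s25.png

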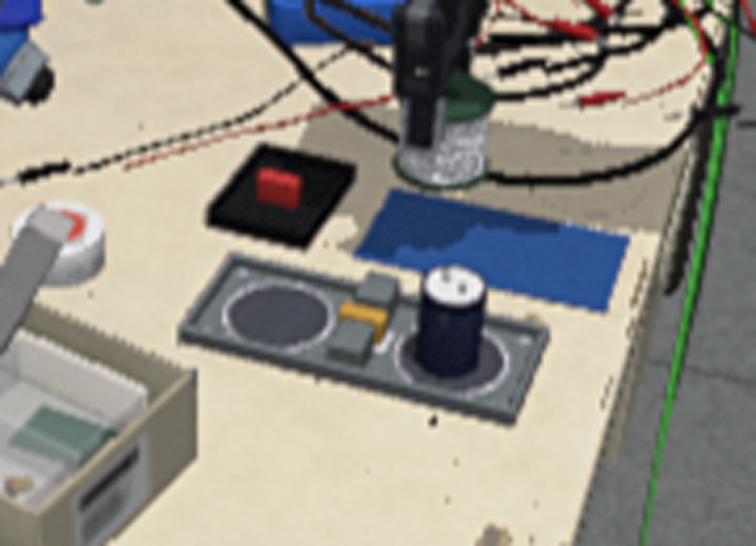

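carry_out(
  moves=[0,0,-3,-1.5,0,0,0,-6,-3,0,0,0,-9,-4.5,0,0,0,-11.35,-5.8,0,0,0,-11.35,-5.8,0,0,0,-11.35,-5.8,0,0,2,-11.35,-5.8,0,0,3.5,-11.35,-5.8,0,0,4.2,-11.35,-5.8,0,0,4.2,-11.35,-5.8,0],
)

```text
time: 27.32
tool_pos: [0.5291, 0.2134, 0.037]
tool_rot: [0.001, -0.705, 0.002, 0.709]
contact_force: [0.4, -0.1, -2.8]
gripper_width: 0.637
```

Run:
```python
from h import *
goto(.5315,.2145,.035,np.pi/2-.026)
snap("side","s26",(200,110,380,240),4.2)
snap("wrist","w26",(100,60,420,300),2.4)
```

```text
pos [0.5291 0.2134 0.037 ] jaw -1.574 shift [ 0.2  -0.11 -0.24] twist 0.023 j6 1.83 t 27.32 w 0.637 F [ 0.4 -0.1 -2.8]
```

View pics/s26.png

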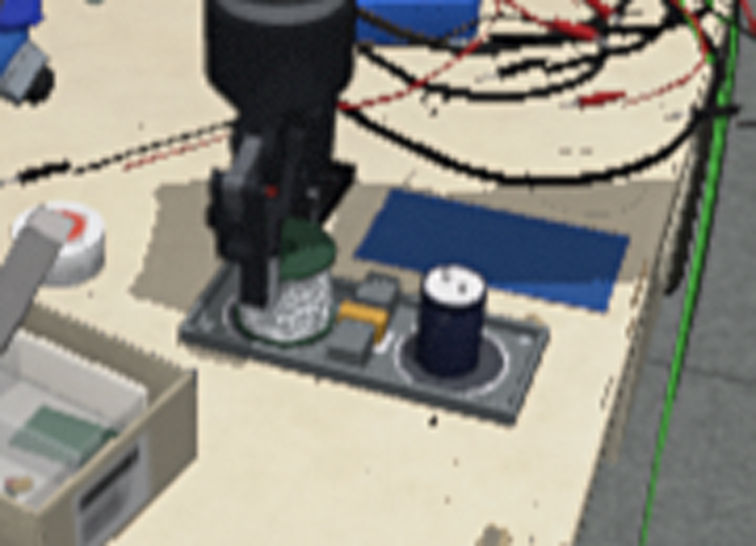

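View pics/w26.png

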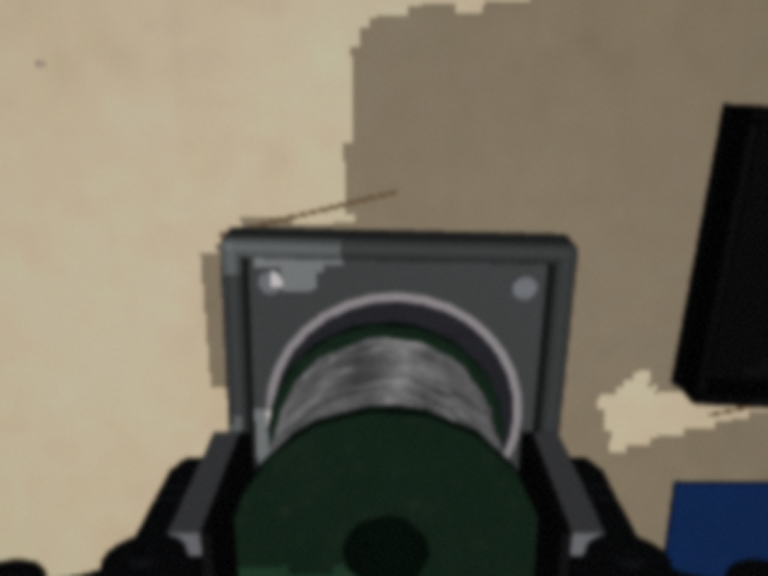

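carry_out(
  moves=[0,0,0.1,-0.2,0,0,0.2,0.1,-0.2,0,0,0.3,0.1,-0.2,0,0,0.3,0.1,-0.2,0,0.7,0.3,0.1,-0.2,0,0.75,0.3,0.1,-0.2,0,0.85,0.3,0.1,-0.2,0,1,0.3,0.1,-0.2,0,1,0.3,0.1,-0.2,0,1,0.3,0.1,-0.2,0],
)

```text
time: 28.25
tool_pos: [0.5334, 0.2137, 0.0365]
tool_rot: [-0.001, 0.707, -0.001, -0.707]
contact_force: [-0.2, -0.8, 0.7]
gripper_width: 0.997
```

carry_out(
  moves=[1,-3,0,0,0,1,-6,0,0,0,1,-10,0,0,0,1,-14,0,0,0,1,-18,0,0,0,1,-20,0,0,0,1,-20,0,0,0,1,-20,0,0,0],
)

```text
time: 28.92
tool_pos: [0.5341, 0.2138, 0.2384]
tool_rot: [-0.001, 0.708, -0.0, -0.706]
contact_force: [0.7, 0.2, -1.1]
gripper_width: 1.002
```

Run:
```python
from h import *
goto(.5315,.2145,.035,np.pi/2-.026)
snap("side","s27",(200,110,380,240),4.2)
c=snap("wrist","w27",(100,80,420,320),2.4)
snap("scene","sc27",(200,120,380,290),3.4)
import pickle; pickle.dump(c,open("pics/w27.pkl","wb"))
```

```text
pos [0.5341 0.2138 0.2384] jaw -1.573 shift [20.34 -0.04  0.34] twist 0.024 j6 1.82 t 28.92 w 1.002 F [ 0.7  0.2 -1.1]
```

View pics/s27.png

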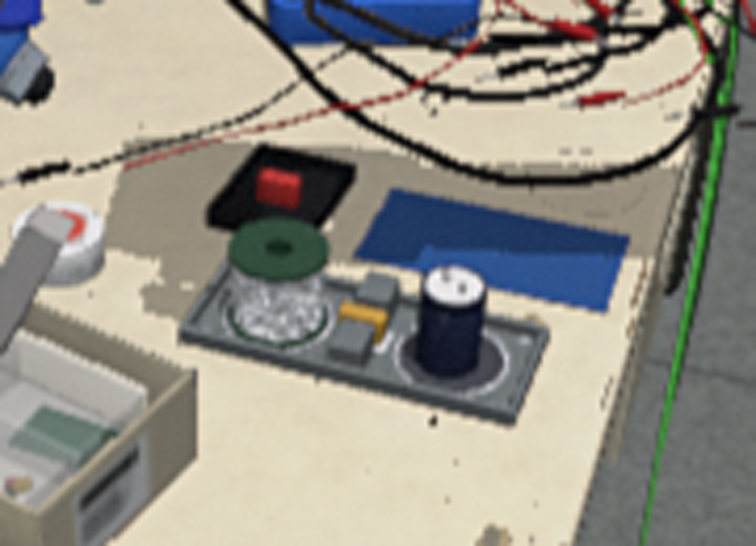

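View pics/w27.png

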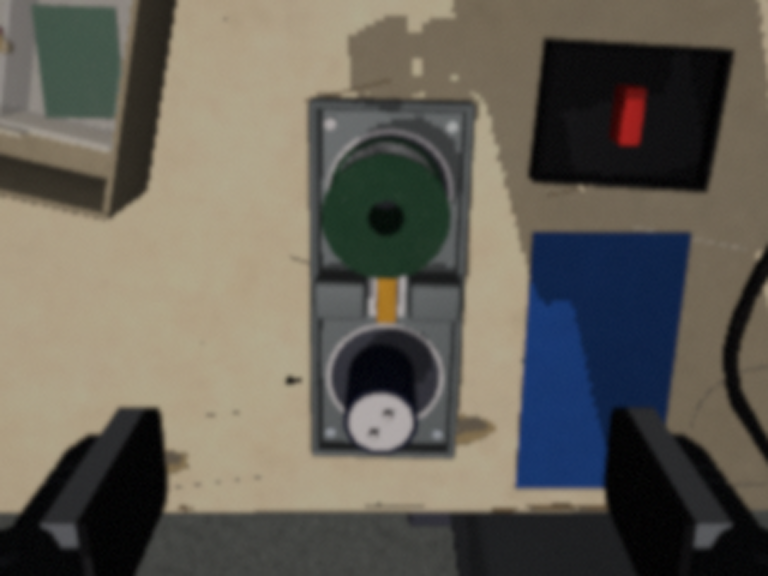

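View pics/sc27.png

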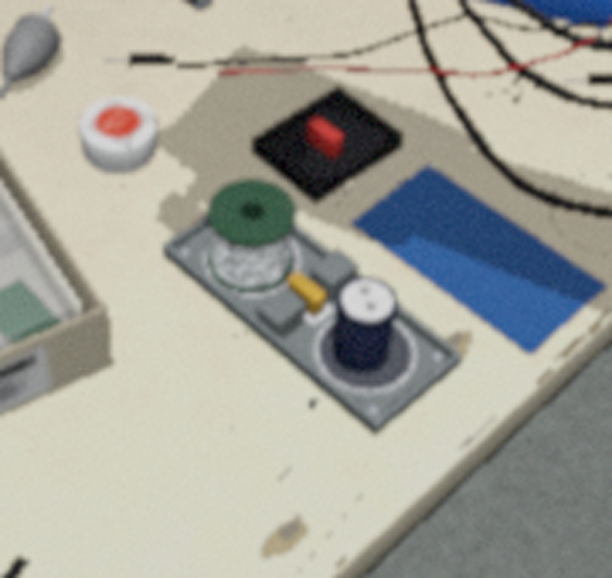

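Run:
```python
from h import *
import pickle; c=pickle.load(open("pics/w27.pkl","rb"))
f=lambda u,v,z: px(c,100+(u+.5)/2.4-.5,80+(v+.5)/2.4-.5,z).round(4)
print("reel",f(386,215,.052),"can",f(381,421,.054),"yel far",f(387,322,.022),"slot",f(387,298,.022))
C=np.array([f(310,99,.012),f(476,101,.012),f(452,456,.012),f(313,455,.012)]);print("cradle",C.mean(0).round(4))
print(status.state()["contact_force"]); workorder.job_done()
```

```text
reel [0.5301 0.2139 0.052 ] can [0.4314 0.2165 0.054 ] yel far [0.468  0.2136 0.022 ] slot [0.4806 0.2135 0.022 ]
cradle [0.4803 0.2134 0.012 ]
[-0.24852861 -0.74414403 -0.07141503]
the job is handed in; nothing more can be done
```

The task is finished and the job is handed in at about 29 s of the 120 s allowed; it reports no verdict. I moved the reel and the can onto the mat, put the red capacitor in the tray and stood the yellow one in the slot. Then I put the can and the reel back on their marks.

**Last checks, from the wrist, side and scene pictures:**
- **Reel:** about (0.530, 0.214) m, within 2 mm of where it stood at the start, and it looks upright.
- **Can:** about (0.431, 0.2165) m, within about 3 mm of its start, and it looks upright.
- **Yellow capacitor:** upright in the slot, about 1–2 mm from its centre. The reel partly hid it in the last wrist picture.
- **Red capacitor:** inside the tray.
- **Tin:** it has not visibly moved.
- **Plug:** I never went near it, but I did not look at it again after the first pictures.
- **Arm:** open, about 24 cm up, with no contact.

**Disagreements and minor faults:**
- The camera's readings across the cradle (y) varied by about 2 mm with the wrist's direction, so I used middle values.
- When I set the reel and the can on the mat, I pressed a little too hard: about 22 N for the reel, which tilted slightly in the grip, and 33 N for the can. I eased off before letting go, and both stood upright afterwards.

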